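# Turn the carousel's dial cover to the green compartment and load a sample bottle

## Task

Turn the cover of the sample carousel until its square opening lines up with the green compartment, and let go of it. Then stand the lying, green-capped bottle upright on the free worktop and let go, take hold of it again and lower it gently through the opening, without dropping it, so that it stands upright on the floor of the green compartment and the opening is still lined up. Leave the other things on the worktop where they are.

Things in the scene. Friction and masses are not known exactly. Their poses are not given: they have to be found in the camera images.
- carousel: round white tub fixed on the worktop at any yaw; origin at its underside's centre. Rim 248 mm across, 67 mm high. Inside, four open quarter-circle compartments: floor 12 mm above the worktop, wall at radius 108 mm, 4 mm dividers. Each has its colour on its floor and on the rim outside it; the middle of the green one lies along the carousel's +x, yellow +y, blue -x, red -y
- green_floor (a point): point on the floor of the green compartment, 65 mm from the carousel's axis and 12 mm above the worktop; the bottle is to stand about here
- dial_cover (a joint): turn of the flat grey cover (radius 107 mm, underside 68 mm and top 74 mm above the worktop) about the carousel's upright axis, rad, positive anticlockwise from above; 0 (or a whole turn) puts its opening centrally over the green compartment. No end stops; it turns stiffly (about 0.06 N m) and stays where it is left
- opening (a point): centre of the cover's only opening, at the cover's top face, 65 mm from the axis. The opening is a square of 62 x 62 mm with a black edge; its x axis points outwards from the carousel's axis, square to two of its sides
- knob_top (a point): middle of the top of the black bar knob on the carousel's axis, 116 mm above the worktop. The bar is 56 mm long (along this point's x axis, towards the opening), 16 mm thick and reaches 42 mm above the cover, on a round foot of 52 mm diameter and 4 mm height; pinched across its thickness it turns the cover
- sample_bottle: white square bottle with green screw cap and green band, about 0.11 kg; body 44 x 44 mm in section, 84 mm long, then a short neck and a round cap of 38 mm diameter from 93 to 114 mm; 114 mm in all. Origin at the centre of its bottom, z axis through the cap. It starts lying on a flat side on the worktop (axis 22 mm up), cap pointing roughly to the left (+y)
- spare_bottle: bystander: the same kind of bottle with a blue cap and band, standing upright; origin at the centre of its bottom
- beaker: bystander: clear beaker with leaves in it, 50 x 55 x 62 mm; origin at the centre of its underside
- tape: bystander: roll of yellow tape lying flat, 72 mm across, 18 mm high; origin at the centre of its underside
- lab_timer: bystander: white timer with buttons, 62 x 62 x 18 mm; origin at the centre of its underside
- red_vial: bystander: small white vial with a red cap, 27 mm diameter, 51 mm high; origin at the centre of its underside
- felt_marker: bystander: white and red marker pen lying down, 135 mm long, 17 mm thick; origin under its middle

How it is judged:
On the way, in this order (a step that is already met when the one before it is completed fails the run):
1. the cover's opening is lined up with the green compartment (centre within 10 mm) and the cover is let go (horizontal distance between opening and green_floor below 0.01 m and contact force between the fingers and dial_cover below 0.5 N), for 0.3 s.
2. the bottle stands upright on the worktop, let go (angle between sample_bottle's own z axis and vertical below 0.1 rad and height (world z) of sample_bottle below 0.008 m and contact force between the fingers and sample_bottle below 0.2 N and linear speed of sample_bottle below 0.03 m/s), for 0.2 s.
At the end, for the whole second after the job is handed in: The opening is over the green compartment (centre within 12 mm) and the green-capped bottle stands at rest inside it on the floor: bottom centre within 30 mm of the marked point and less than 10 mm off the floor, leaning less than 0.2 rad (horizontal distance between opening and green_floor below 0.012 m and horizontal distance between sample_bottle and green_floor below 0.03 m and height (world z) of sample_bottle between 0.005 and 0.022 m and angle between sample_bottle's own z axis and vertical below 0.2 rad and linear speed of sample_bottle below 0.02 m/s); the robot touches nothing.
It fails at once if the bottle is dropped into the carousel (falls faster than 0.7 m/s there) (horizontal distance between sample_bottle and carousel below 0.1 m and height (world z) of sample_bottle below 0.07 m and linear speed of sample_bottle above 0.7 m/s).
It fails at once if a bystander is moved by more than 40 mm or knocked over (distance of any of spare_bottle, beaker, tape, lab_timer, red_vial, felt_marker from where it was at the start of the episode above 0.04 m or angle between any of spare_bottle, beaker, red_vial's own z axis and vertical above 0.5 rad).
It also fails if it takes over 72 s, if anything falls off the work surface, if the arm or the gripper's body presses on something with over 40 N, if the wrist force passes 120 N, or if a joint passes its speed limit or range.

## Robot

A 7-joint arm with a two-finger parallel gripper is mounted at the origin on a cart in front of the work surface, level with it; the furniture and walls round the work are solid. World frame = base frame: x ahead of the robot, y to its left, z up, the work surface at z = 0. Lengths are in m, angles in rad, forces in N, time in s.
With the tool pointing down it reaches from about 0.425 to 0.875 m from the base axis. Payload 4.7 kg.
Tool frame: the origin (TCP) lies between the finger pads; the fingertips stand 11 mm ahead of it and the grasp point (between the pads) lies 8 mm behind it; z points along the fingers, y is the direction in which the jaws open and shut (so a half turn about z gives the same grasp; the last joint's range is limited). The gripper opens to 87 mm and grips with 3 to 60 N. Pads are 19 mm wide; open, the fingers measure 117 mm over their backs; the gripper's body (75 mm by 190 mm) begins 51 mm behind the grasp point.
Start: joints at [1.331, 0.321, -0.07, 1.45, 0.023, 1.371, -0.057], TCP at [0.163, -0.629, 0.234] pointing down, gripper open.
Joint ranges: [-2.86, 2.86], [-0.3, 2.09], [-1.38, 1.24], [0.06, 2.45], [-1.56, 4.7], [0.09, 2.05], [-2.69, 2.69]. Speed limits (rad/s): [2.57, 2.57, 3.14, 3.14, 3.14, 3.14, 3.14].

## Interface

Orientations are given as a rotation vector (axis times angle).
In Python, from bench import ctrl gives the robot as it stands.
- The arm moves only by the tool servo_tool, never from a script. Its argument "series" is a list of rows, each an object with "travel": the shift along the tool's x, y, z in m, a list of three; "angular": the turn, a rotation vector about the tool's x, y, z in rad, a list of three. A call has 1 to 5 rows; each row shifts and turns the commanded pose from where the row before left it, along the tool's axes as they then stand; what a row does not reach is not made up. A row lasts 1/10 s, in which the tool goes at most 50 mm and 8.59 degrees, less where a joint would pass 70% of its speed; a pose out of reach is approached as far as the arm can. A call with a gripper value outside its range is refused whole. "claw" is the finger opening in m, from 0 to 0.087, set as the call begins (left out, the last holds). The fingers move at their own pace and stop on an object; "squeeze" is the grip in N (left out, the last holds). Time passes only in rows, so rows that do not move let the fingers close. It gives the time, the measured TCP pose, the force and the opening at its end, in the units of the state.
- ctrl.get_state(): the state, without advancing time (a new reading comes with each control period).
- ctrl.get_image(name): name is "scene" or "top" or "wrist"; returns the picture (400x640x3 uint8, red, green, blue); there is no depth.
- ctrl.calibration(name): a dict with "fx", "fy", "cx", "cy" (pixels), "rvec" (rotation vector, rad) and "tvec" (3), from world to camera coordinates, as OpenCV has them. Camera axes: x right, y down, z forward; pixel columns grow to the right and rows downward; lengths in m; the calibration is good to about 2 mm. A picture is of the moment at which its call begins: read the wrist's pose just before it. calibration takes no time and is no camera call; for the wrist camera it gives the pose at the moment of the call.
- ctrl.close_job(): hands the job in, once; it reports no verdict.
The state is a dict: "time": time; "joint_positions": joint angles; "qd": joint speeds; "joint_torque": joint torques, N m; "position": TCP position; "tool_rot": TCP orientation; "ft_force": force on the tool from outside, world axes, zero at the start; "torque": the same for the moment, N m; "grip_width": opening from 0.0 (shut) to 1.0 (fully open).
Only numpy, scipy, OpenCV 4.12 (cv2) and the standard library are available. Lean on these libraries where they do the work, as an engineer would, in place of code of your own. Each camera call takes 0.05 s, during which the arm holds its last target.

## Working session

There is one attempt and no reset: what is moved stays moved. The work goes in short steps, Python scripts to look and compute and a tool call to move; the robot and the scene stay as the last step left them, time stands still between calls to the robot, and variables do not carry over. Pictures are saved under pics/ and viewed, and the job is handed in when it is done.

Besides the shell and the picture viewer there is one more tool, called after "Request:" by a JSON object that holds its "method" and its "body", one argument or row to a line. servo_tool: Moves the arm, as the interface text tells. Its arguments: {"type":"object","properties":{"series":{"type":"array","items":{"type":"object","properties":{"travel":{"type":"array","items":{"type":"number"}},"angular":{"type":"array","items":{"type":"number"}}}}},"claw":{"type":"number"},"squeeze":{"type":"number"}},"required":["series"]}

```bash
ls; mkdir -p pics; python3 - <<'E'
from bench import ctrl
import cv2
s=ctrl.get_state()
print({k:s[k] for k in('time','position','tool_rot','grip_width','joint_positions')})
for n in('scene','top','wrist'):
    c=ctrl.calibration(n);print(n,c)
    cv2.imwrite(f'pics/a_{n}.png',cv2.cvtColor(ctrl.get_image(n),cv2.COLOR_RGB2BGR))
E
```

```text
pics
{'time': 0.0, 'position': array([ 0.16301422, -0.62868369,  0.2324526 ]), 'tool_rot': array([-3.11446119e+00, -3.97355191e-01,  5.07048367e-04]), 'grip_width': 0.99890677001253, 'joint_positions': array([ 1.33112156,  0.32184277, -0.07008329,  1.45166708,  0.02258393,
        1.37078279, -0.05690388])}
scene {'fx': 363.52325986988393, 'fy': 363.52325986988393, 'cx': 316.00113544024134, 'cy': 198.48257518635268, 'rvec': array([ 0.88369223, -2.34949928,  1.23036044]), 'tvec': array([0.44715171, 0.32176381, 0.92449739])}
top {'fx': 497.8043171263529, 'fy': 497.8043171263529, 'cx': 315.9138805162369, 'cy': 198.2961151330346, 'rvec': array([ 2.11857128, -2.17246424,  0.15101829]), 'tvec': array([-0.01794618,  0.59752584,  1.42843472])}
wrist {'fx': 338.0526097506163, 'fy': 338.0526097506163, 'cx': 320.34936378661246, 'cy': 192.99471383453212, 'rvec': array([-2.30479152,  1.78166671,  0.25133687]), 'tvec': array([-0.6490565 , -0.03444483,  0.39068663])}
```

View pics/a_top.png

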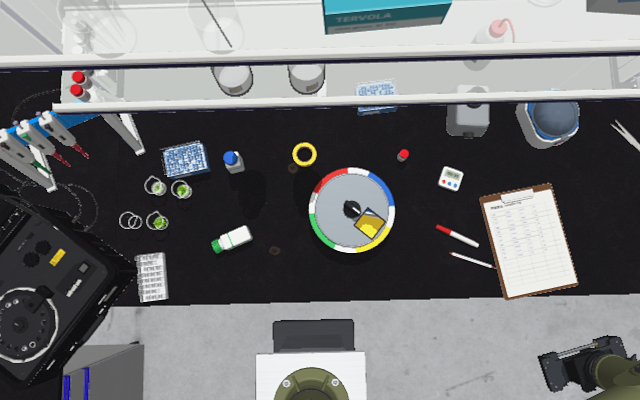

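View pics/a_scene.png

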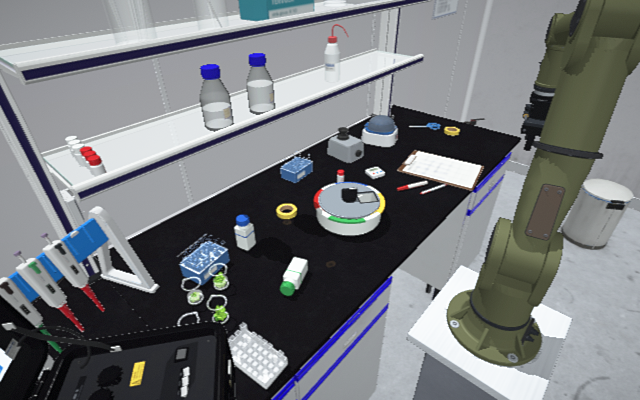

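View pics/a_wrist.png

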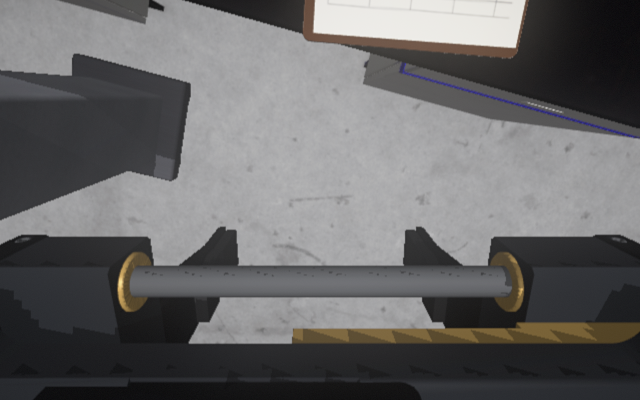

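```bash
cat > h.py <<'E'
import numpy as np, cv2
from scipy.spatial.transform import Rotation as R
from bench import ctrl
def ray(c,u,v,z):
    M=R.from_rotvec(c['rvec']).as_matrix(); C=-M.T@c['tvec']
    d=M.T@np.array([(u-c['cx'])/c['fx'],(v-c['cy'])/c['fy'],1])
    return C+d*(z-C[2])/d[2]
def proj(c,P):
    M=R.from_rotvec(c['rvec']).as_matrix(); p=M@np.array(P)+c['tvec']
    return np.array([c['fx']*p[0]/p[2]+c['cx'],c['fy']*p[1]/p[2]+c['cy']])
def get(n,f):
    c=ctrl.calibration(n); im=cv2.cvtColor(ctrl.get_image(n),cv2.COLOR_RGB2BGR); cv2.imwrite('pics/'+f,im); return c,im
E
python3 - <<'E'
from h import *
c=ctrl.calibration('top'); im=cv2.imread('pics/a_top.png')
cv2.imwrite('pics/a_z.png',cv2.resize(im[130:280,190:420],None,fx=3.4,fy=3.4,interpolation=cv2.INTER_NEAREST))
hsv=cv2.cvtColor(im,cv2.COLOR_BGR2HSV)
rg={'green':(45,85),'yellow':(22,35),'blue':(100,125)}
for k,(a,b) in rg.items():
    m=cv2.inRange(hsv,(a,110,70),(b,255,255)); n,l,st,ce=cv2.connectedComponentsWithStats(m)
    for i in range(1,n):
        if st[i,4]>25: print(k,st[i],ce[i].round(1),ray(c,*ce[i],.067).round(3))
m=cv2.inRange(hsv,(0,120,80),(8,255,255))|cv2.inRange(hsv,(172,120,80),(180,255,255)); n,l,st,ce=cv2.connectedComponentsWithStats(m)
for i in range(1,n):
    if st[i,4]>25: print('red',st[i],ce[i].round(1),ray(c,*ce[i],.067).round(3))
M=R.from_rotvec(c['rvec']).as_matrix();print(-M.T@c['tvec'])
E
```

```text
green [ 22 133   9   7  28] [ 25.5 136.1] [0.802 0.824 0.067]
green [ 31 160  20  14  45] [ 39.4 165.7] [0.711 0.778 0.067]
green [309 214  27  35 251] [319.8 231.8] [ 0.496 -0.042  0.067]
green [211 239  12  15  98] [215.7 246. ] [0.462 0.258 0.067]
yellow [292 142  25  25 278] [304.2 154.2] [ 0.726 -0.002  0.067]
yellow [355 215  30  24 406] [369.1 225. ] [ 0.512 -0.184  0.067]
yellow [356 226  35  27 256] [373.7 241.4] [ 0.464 -0.196  0.067]
yellow [ 49 248  17  18 137] [ 57.  256.8] [0.443 0.713 0.067]
blue [528 102   6  17  61] [530.  108.2] [ 0.848 -0.677  0.067]
blue [380 107  17   6  59] [387.5 109.7] [ 0.855 -0.253  0.067]
blue [ 49 110  51  19 380] [ 72.2 118.5] [0.852 0.688 0.067]
blue [ 27 116  24  21 166] [ 37.8 125.9] [0.832 0.789 0.067]
blue [568 120  11  14  30] [574.8 126.7] [ 0.788 -0.804  0.067]
blue [  6 125  23  21 135] [ 15.9 134.7] [0.807 0.853 0.067]
blue [534 126  23  14  73] [543.5 134.2] [ 0.767 -0.71   0.067]
blue [190 145  10  10  39] [194.6 149.2] [0.749 0.322 0.067]
blue [191 147  19  28  84] [202.4 165.9] [0.698 0.298 0.067]
blue [167 150  12  15  52] [172.6 158.4] [0.723 0.386 0.067]
blue [223 150  14  15 161] [229.6 157.3] [0.722 0.218 0.067]
blue [368 172  27  34 235] [383.1 187.7] [ 0.62  -0.229  0.067]
blue [ 81 367   8  33 161] [ 85.7 382.4] [0.095 0.616 0.067]
blue [ 63 375   7  25 166] [ 66.  387.2] [0.084 0.67  0.067]
red [ 72  71  13  12 117] [77.9 76.7] [0.982 0.676 0.067]
red [ 70  84  13  12 119] [76.1 89.7] [0.942 0.68  0.067]
red [ 72 144  17  14  59] [ 79.3 149.6] [0.757 0.662 0.067]
red [400 149   9   9  69] [404. 153.] [ 0.721 -0.295  0.067]
red [ 52 152  18  15  71] [ 60.3 158.8] [0.73  0.717 0.067]
red [313 167  35  27 233] [329.  178.1] [ 0.652 -0.073  0.067]
red [436 224  15  11  86] [443.2 228.9] [ 0.495 -0.397  0.067]
[ 0.38660353 -0.03451099  1.49904358]
```

View pics/a_z.png

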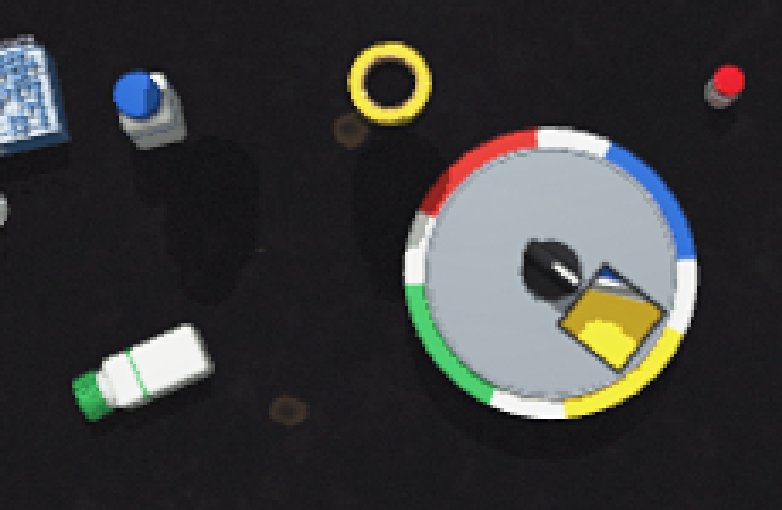

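```bash
python3 - <<'E'
from h import *
c=ctrl.calibration('top')
f=lambda u,v:(190+(u+.5)/3.4-.5,130+(v+.5)/3.4-.5)
P=[ray(c,*f(*p),.074)[:2] for p in[(603,264),(664,315),(620,373),(558,324)]]
ctr=np.array([.558,-.135]); o=np.mean(P,0); print(np.round(P,3),o,np.linalg.norm(o-ctr),np.degrees(np.arctan2(*(o-ctr)[::-1])))
for i in range(4):
    e=P[i]-P[i-1]; print(np.linalg.norm(e),np.degrees(np.arctan2(e[1],e[0])))
# rim ellipse: edges of non-dark blob
im=cv2.imread('pics/a_top.png');m=(im.max(2)>90).astype(np.uint8); m[:,:300]=0
cs,_=cv2.findContours(m[:, :400],cv2.RETR_EXTERNAL,cv2.CHAIN_APPROX_NONE)
for k in cs:
    x,y,w,h=cv2.boundingRect(k)
    if w>70 and 150<y: 
        Q=np.array([ray(c,*p[0],.067)[:2] for p in k]); (cx,cy),r=cv2.minEnclosingCircle(Q.astype(np.float32)); print('rim',cx,cy,r,cv2.fitEllipse(Q.astype(np.float32)))
b=[ray(c,*f(*p),.022)[:2].round(3) for p in[(200,350),(90,397)]];print('bottle',b)
s=ctrl.get_state();Rt=R.from_rotvec(s['tool_rot']).as_matrix();w=ctrl.calibration('wrist');M=R.from_rotvec(w['rvec']).as_matrix()
print('cam in tool',Rt.T@(-M.T@w['tvec']-s['position']),(Rt.T@M.T).round(2))
E
```

```text
[[ 0.562 -0.18 ]
 [ 0.518 -0.229]
 [ 0.47  -0.19 ]
 [ 0.512 -0.14 ]] [ 0.51561221 -0.18469543] 0.06531738623293183 -130.4625710907295
0.0640243737846494 -38.61431114375507
0.06685857284189091 -131.9191401472026
0.06186300220215227 140.78118049073862
0.06611628975952583 49.921459077858614
rim 0.17217962443828583 -0.1223771795630455 0.18837593495845795 ((0.16922995448112488, -0.12992030382156372), (0.2871555984020233, 0.31744563579559326), 162.9761962890625)
rim 0.5588040947914124 -0.1351102888584137 0.1260082870721817 ((0.5587460398674011, -0.13512533903121948), (0.24746035039424896, 0.24841707944869995), 84.14716339111328)
bottle [array([0.502, 0.17 ]), array([0.464, 0.266])]
cam in tool [ 7.41778207e-02  1.30961612e-04 -1.51101547e-01] [[ 0.   -0.96 -0.27]
 [ 1.    0.   -0.  ]
 [ 0.   -0.27  0.96]]
```

Request:
{"method": "servo_tool", "body": {
  "series": [
    {"travel": [0.02,-0.015,0],"angular": [0,0,-0.05]},
    {"travel": [0.035,-0.026,0],"angular": [0,0,-0.05]},
    {"travel": [0.038,-0.028,0]},
    {"travel": [0.038,-0.028,0]},
    {"travel": [0.038,-0.028,0]}
  ]
}}

```text
$.series[2]: bad value
```

Request:
{"method": "servo_tool", "body": {
  "series": [
    {"travel": [0.02,-0.015,0],"angular": [0,0,0]},
    {"travel": [0.036,-0.027,0],"angular": [0,0,0]},
    {"travel": [0.036,-0.027,0],"angular": [0,0,0]},
    {"travel": [0.036,-0.027,0],"angular": [0,0,0]},
    {"travel": [0.036,-0.027,0],"angular": [0,0,0]}
  ]
}}

```text
time: 0.65
position: [0.2919, -0.4673, 0.2333]
tool_rot: [-3.116, -0.397, 0.0]
ft_force: [0.4, 0.1, -0.6]
grip_width: 0.999
```

Request:
{"method": "servo_tool", "body": {
  "series": [
    {"travel": [0.038,-0.028,0],"angular": [0,0,0]},
    {"travel": [0.038,-0.028,0],"angular": [0,0,0]},
    {"travel": [0.038,-0.028,0],"angular": [0,0,0]},
    {"travel": [0.038,-0.028,0],"angular": [0,0,0]},
    {"travel": [0.038,-0.028,0],"angular": [0,0,0]}
  ]
}}

```text
time: 1.15
position: [0.4405, -0.2841, 0.2335]
tool_rot: [3.116, 0.397, -0.0]
ft_force: [0.7, -1.1, -0.0]
grip_width: 0.998
```

Request:
{"method": "servo_tool", "body": {
  "series": [
    {"travel": [0.038,-0.028,0],"angular": [0,0,0]},
    {"travel": [0.038,-0.028,0],"angular": [0,0,0]},
    {"travel": [0.038,-0.028,0],"angular": [0,0,0]},
    {"travel": [0,0,0],"angular": [0,0,-0.14]},
    {"travel": [0,0,0],"angular": [0,0,-0.14]}
  ]
}}

```text
time: 1.65
position: [0.5299, -0.1734, 0.2332]
tool_rot: [-3.025, -0.844, 0.0]
ft_force: [0.2, -0.8, -0.4]
grip_width: 0.999
```

Request:
{"method": "servo_tool", "body": {
  "series": [
    {"travel": [0,0,0],"angular": [0,0,-0.14]},
    {"travel": [0,0,0],"angular": [0,0,-0.14]},
    {"travel": [0,0,0],"angular": [0,0,-0.05]},
    {"travel": [0,0,0],"angular": [0,0,0]}
  ]
}}

```text
time: 2.05
position: [0.5288, -0.1758, 0.2332]
tool_rot: [-2.853, -1.315, 0.001]
ft_force: [-0.7, -0.5, 0.7]
grip_width: 0.999
```

Request:
{"method": "servo_tool", "body": {
  "series": [
    {"travel": [0.025,-0.0035,0],"angular": [0,0,0]},
    {"travel": [0.0256,0,0],"angular": [0,0,0]},
    {"travel": [0,0,0],"angular": [0,0,0]}
  ]
}}

```text
time: 2.35
position: [0.5609, -0.1309, 0.2335]
tool_rot: [-2.849, -1.32, -0.003]
ft_force: [0.1, 0.2, -0.1]
grip_width: 1.004
```

```bash
python3 - <<'E'
from h import *
s=ctrl.get_state();c,im=get('wrist','b_w.png');print(s['position'],s['joint_positions'].round(3))
for n,P in(('knob',(.559,-.135,.116)),('cov',(.559,-.135,.074)),('open',(.5166,-.1847,.074))):print(n,proj(c,P))
E
```

```text
[ 0.56086778 -0.13088567  0.23351002] [ 0.701  0.208 -0.59   1.624  0.116  1.344 -0.609]
knob [322.46457585 196.04568665]
cov [322.23370217 183.66271739]
open [321.88351812 247.03004078]
```

View pics/b_w.png

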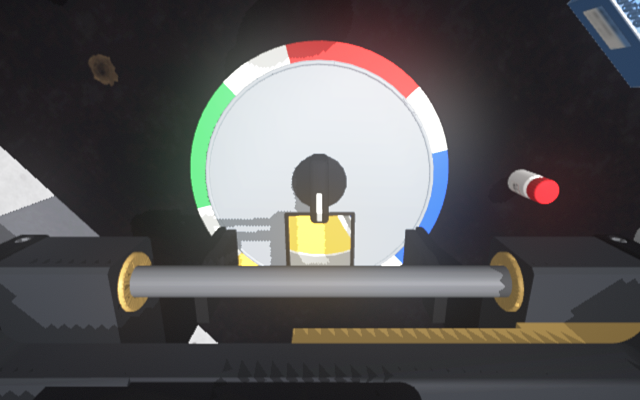

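Request:
{"method": "servo_tool", "body": {
  "series": [
    {"travel": [-0.004,0,0.03],"angular": [0,0,0]},
    {"travel": [0,0,0.045],"angular": [0,0,0]},
    {"travel": [0,0,0.045],"angular": [0,0,0]},
    {"travel": [0,0,0.018],"angular": [0,0,0]},
    {"travel": [0,0,0],"angular": [0,0,0]}
  ],
  "claw": 0.05
}}

```text
time: 2.9
position: [0.5533, -0.1388, 0.092]
tool_rot: [-2.851, -1.31, 0.009]
ft_force: [-0.9, 0.7, 0.6]
grip_width: 0.642
```

Request:
{"method": "servo_tool", "body": {
  "series": [
    {"travel": [0,0,0],"angular": [0,0,0]},
    {"travel": [0,0,0],"angular": [0,0,0]},
    {"travel": [0,0,0],"angular": [0,0,0]},
    {"travel": [0,0,0],"angular": [0,0,0]},
    {"travel": [0,0,0],"angular": [0,0,0]}
  ],
  "claw": 0.0,
  "squeeze": 30
}}

```text
time: 3.4
position: [0.5555, -0.1368, 0.0962]
tool_rot: [-2.851, -1.314, 0.003]
ft_force: [-8.6, 6.4, 8.4]
grip_width: 0.207
```

Request:
{"method": "servo_tool", "body": {
  "series": [
    {"travel": [0,0,0],"angular": [0,0,0]},
    {"travel": [0,0,0],"angular": [0,0,0]}
  ]
}}

```text
time: 3.6
position: [0.5547, -0.1361, 0.096]
tool_rot: [-2.849, -1.315, 0.006]
ft_force: [-7.1, 4.3, 8.4]
grip_width: 0.178
```

```bash
python3 - <<'E'
from h import *
s=ctrl.get_state();c,im=get('wrist','c_w.png');print(s['position'],s['ft_force'],s['torque'],s['joint_positions'].round(3))
E
```

```text
[ 0.55470201 -0.13610162  0.09603655] [-7.13165785  4.28308691  8.43626083] [ 0.83621427  1.52715139 -0.00523004] [ 0.682  0.319 -0.568  1.79   0.19   1.093 -0.658]
```

View pics/c_w.png

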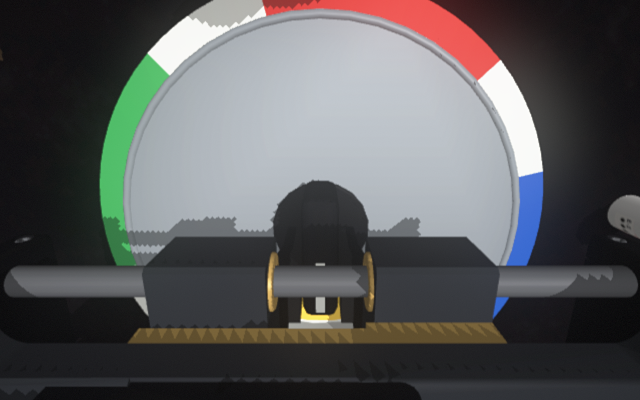

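Request:
{"method": "servo_tool", "body": {
  "series": [
    {"travel": [0,0,0],"angular": [0,0,0]},
    {"travel": [0.003,-0.002,-0.005],"angular": [0,0,0]},
    {"travel": [0,0,0],"angular": [0,0,0]}
  ],
  "claw": 0.03
}}

```text
time: 3.95
position: [0.5581, -0.1341, 0.1016]
tool_rot: [2.851, 1.315, 0.003]
ft_force: [0.7, 0.9, 0.6]
grip_width: 0.324
```

Request:
{"method": "servo_tool", "body": {
  "series": [
    {"travel": [0,0,0],"angular": [0,0,0]},
    {"travel": [0,0,0],"angular": [0,0,0]},
    {"travel": [0,0,0],"angular": [0,0,0]},
    {"travel": [0,0,0],"angular": [0,0,0]}
  ],
  "claw": 0.0
}}

```text
time: 4.35
position: [0.5564, -0.1341, 0.1004]
tool_rot: [-2.852, -1.315, 0.002]
ft_force: [-3.7, 0.6, 3.5]
grip_width: 0.182
```

Request:
{"method": "servo_tool", "body": {
  "series": [
    {"travel": [0,0,0],"angular": [0,0,0.06]},
    {"travel": [0,0,0],"angular": [0,0,0.12]},
    {"travel": [0,0,0],"angular": [0,0,0.14]},
    {"travel": [0,0,0],"angular": [0,0,0.14]},
    {"travel": [0,0,0],"angular": [0,0,0.14]}
  ]
}}

```text
time: 4.85
position: [0.5551, -0.1321, 0.1004]
tool_rot: [-3.112, -0.406, 0.007]
ft_force: [-7.7, 6.2, 6.8]
grip_width: 0.182
```

Request:
{"method": "servo_tool", "body": {
  "series": [
    {"travel": [0,0,0],"angular": [0,0,0.14]},
    {"travel": [0,0,0],"angular": [0,0,0.14]},
    {"travel": [0,0,0],"angular": [0,0,0.14]},
    {"travel": [0,0,0],"angular": [0,0,0.14]},
    {"travel": [0,0,0],"angular": [0,0,0.14]}
  ]
}}

```text
time: 5.35
position: [0.5553, -0.1293, 0.1003]
tool_rot: [-3.062, 0.682, 0.01]
ft_force: [-7.6, 11.2, 7.5]
grip_width: 0.181
```

Request:
{"method": "servo_tool", "body": {
  "series": [
    {"travel": [0,0,0],"angular": [0,0,0.14]},
    {"travel": [0,0,0],"angular": [0,0,0.14]},
    {"travel": [0,0,0],"angular": [0,0,0.14]},
    {"travel": [0,0,0],"angular": [0,0,0.13]},
    {"travel": [0,0,0],"angular": [0,0,0]}
  ]
}}

```text
time: 5.85
position: [0.5567, -0.1277, 0.1004]
tool_rot: [-2.764, 1.482, 0.009]
ft_force: [-4.2, 12.2, 4.6]
grip_width: 0.182
```

Request:
{"method": "servo_tool", "body": {
  "series": [
    {"travel": [0,0,0],"angular": [0,0,0]},
    {"travel": [0,0,0],"angular": [0,0,0]}
  ]
}}

```text
time: 6.05
position: [0.5567, -0.1276, 0.1004]
tool_rot: [-2.766, 1.478, 0.009]
ft_force: [-4.6, 11.3, 4.9]
grip_width: 0.179
```

```bash
python3 - <<'E'
from h import *
s=ctrl.get_state();c,im=get('wrist','d_w.png');print(s['position'],s['tool_rot'],s['ft_force'],s['torque'],s['joint_positions'].round(3))
t=s['tool_rot'];print('y',2*np.degrees(np.arctan2(t[1],t[0]))-90)
c,im=get('top','d_t.png');cv2.imwrite('pics/d_z.png',cv2.resize(im[130:280,190:420],None,fx=3.4,fy=3.4,interpolation=cv2.INTER_NEAREST))
E
```

```text
[ 0.55673695 -0.12764214  0.1003837 ] [-2.76564246  1.47829809  0.00873735] [-4.6480493  11.3084117   4.86924646] [ 2.5562153   0.78887259 -0.05319945] [ 0.457  0.278 -0.315  1.795  0.088  1.086 -2.441]
y 213.74898821289202
```

View pics/d_w.png

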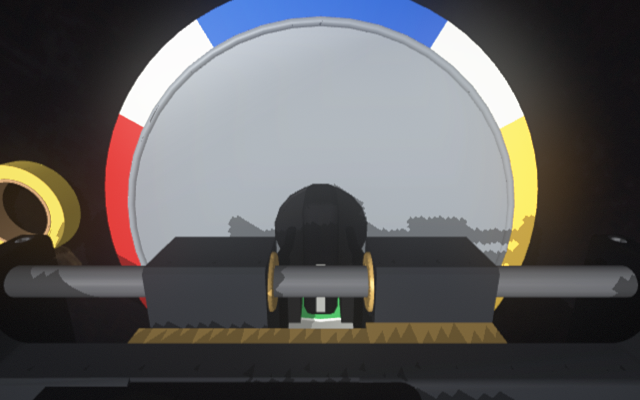

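View pics/d_z.png

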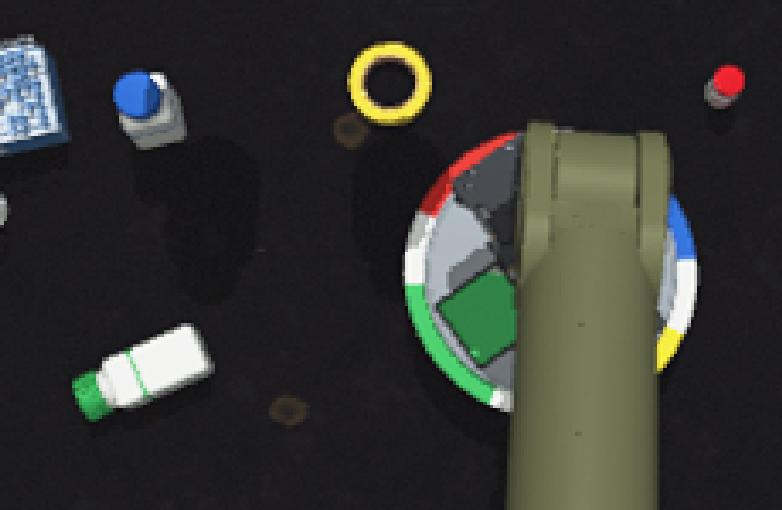

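Request:
{"method": "servo_tool", "body": {
  "series": [
    {"travel": [0,0,0],"angular": [0,0,0]},
    {"travel": [0,0,0],"angular": [0,0,0]},
    {"travel": [0,0,-0.01],"angular": [0,0,0]},
    {"travel": [0,0,-0.04],"angular": [0,0,0]},
    {"travel": [0,0,-0.05],"angular": [0,0,0]}
  ],
  "claw": 0.05
}}

```text
time: 6.65
position: [0.5555, -0.1353, 0.2001]
tool_rot: [2.765, -1.488, -0.006]
ft_force: [0.9, -0.8, 0.6]
grip_width: 0.531
```

Request:
{"method": "servo_tool", "body": {
  "series": [
    {"travel": [0,0,-0.04],"angular": [0,0,0]},
    {"travel": [0,0,0],"angular": [0,0,0]},
    {"travel": [0,0,0],"angular": [0,0,0]}
  ],
  "claw": 0.087
}}

```text
time: 6.95
position: [0.5577, -0.1355, 0.2423]
tool_rot: [-2.766, 1.489, -0.006]
ft_force: [-0.1, 0.7, -0.6]
grip_width: 0.762
```

```bash
python3 - <<'E'
from h import *
s=ctrl.get_state();c,im=get('wrist','e_w.png');print(s['time'],s['position'],s['tool_rot'],s['ft_force'],s['joint_positions'].round(3))
E
```

```text
6.95 [ 0.55774253 -0.1354897   0.24233235] [-2.76637695  1.4886006  -0.00557342] [-0.14364884  0.71062851 -0.63358962] [ 0.472  0.169 -0.315  1.627  0.054  1.351 -2.409]
```

View pics/e_w.png

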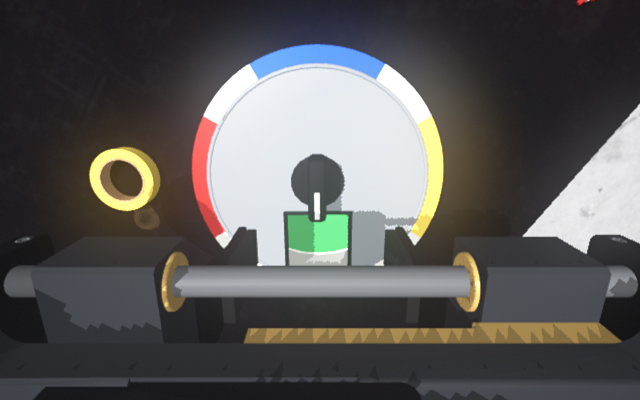

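Request:
{"method": "servo_tool", "body": {
  "series": [
    {"travel": [-0.03,-0.012,0],"angular": [0,0,0]},
    {"travel": [-0.043,-0.017,0],"angular": [0,0,0]},
    {"travel": [-0.043,-0.017,0],"angular": [0,0,0]},
    {"travel": [-0.043,-0.017,0],"angular": [0,0,0]},
    {"travel": [-0.043,-0.017,0],"angular": [0,0,0]}
  ]
}}

```text
time: 7.5
position: [0.5191, 0.0454, 0.236]
tool_rot: [2.775, -1.462, -0.013]
ft_force: [0.4, -0.3, -0.5]
grip_width: 1.0
```

Request:
{"method": "servo_tool", "body": {
  "series": [
    {"travel": [-0.043,-0.017,0],"angular": [0,0,0]},
    {"travel": [-0.043,-0.017,0],"angular": [0,0,0]},
    {"travel": [-0.043,-0.017,0],"angular": [0,0,0]},
    {"travel": [0,0,0],"angular": [0,0,-0.1]},
    {"travel": [0,0,0],"angular": [0,0,-0.14]}
  ]
}}

```text
time: 8.0
position: [0.5186, 0.0533, 0.225]
tool_rot: [2.91, -1.124, -0.037]
ft_force: [-0.2, -0.5, 0.1]
grip_width: 1.0
```

Request:
{"method": "servo_tool", "body": {
  "series": [
    {"travel": [0,0,0],"angular": [0,0,-0.14]},
    {"travel": [0,0,0],"angular": [0,0,-0.14]},
    {"travel": [0,0,0],"angular": [0,0,-0.14]},
    {"travel": [0,0,0],"angular": [0,0,-0.14]},
    {"travel": [0,0,0],"angular": [0,0,-0.14]}
  ]
}}

```text
time: 8.5
position: [0.5188, 0.0513, 0.2252]
tool_rot: [3.128, -0.062, -0.046]
ft_force: [0.2, 0.1, -0.2]
grip_width: 0.999
```

Request:
{"method": "servo_tool", "body": {
  "series": [
    {"travel": [0,0,0],"angular": [0,0,-0.14]},
    {"travel": [0,0,0],"angular": [0,0,-0.14]},
    {"travel": [0,0,0],"angular": [0,0,-0.14]},
    {"travel": [0,0,0],"angular": [0,0,-0.14]},
    {"travel": [0,0,0],"angular": [0,0,-0.14]}
  ]
}}

```text
time: 9.0
position: [0.5188, 0.0513, 0.2251]
tool_rot: [2.97, 1.018, -0.05]
ft_force: [0.3, 0.3, 0.1]
grip_width: 1.0
```

Request:
{"method": "servo_tool", "body": {
  "series": [
    {"travel": [0,0,0],"angular": [0,0,-0.14]},
    {"travel": [0,0,0],"angular": [0,0,-0.14]},
    {"travel": [0,0,0],"angular": [0,0,-0.14]},
    {"travel": [0,0,0],"angular": [0,0,-0.14]},
    {"travel": [0,0,0],"angular": [0,0,-0.14]}
  ]
}}

```text
time: 9.5
position: [0.5188, 0.0513, 0.2251]
tool_rot: [-2.435, -1.969, 0.048]
ft_force: [-0.3, 0.6, 0.5]
grip_width: 0.999
```

Request:
{"method": "servo_tool", "body": {
  "series": [
    {"travel": [0,0,0],"angular": [0,0,-0.14]},
    {"travel": [0,0,0],"angular": [0,0,-0.14]},
    {"travel": [0,0,0],"angular": [0,0,-0.14]},
    {"travel": [0,0,0],"angular": [0,0,-0.14]},
    {"travel": [0,0,0],"angular": [0,0,0]}
  ]
}}

```text
time: 10.0
position: [0.5189, 0.0513, 0.2253]
tool_rot: [-1.798, -2.554, 0.041]
ft_force: [-0.1, -0.3, 0.2]
grip_width: 0.999
```

```bash
python3 - <<'E'
from h import *
s=ctrl.get_state();c,im=get('wrist','f_w.png');print(s['time'],s['position'],s['tool_rot'],s['joint_positions'].round(3))
print(R.from_rotvec(s['tool_rot']).as_matrix().round(3))
c,im=get('top','f_t.png')
E
```

```text
10.0 [0.51892407 0.05132609 0.22534795] [-1.79814961 -2.55438704  0.04124074] [-0.357  0.073  0.214  1.763 -0.008  1.339  0.202]
[[-0.337  0.941 -0.03 ]
 [ 0.941  0.337 -0.012]
 [-0.001 -0.032 -0.999]]
```

View pics/f_w.png

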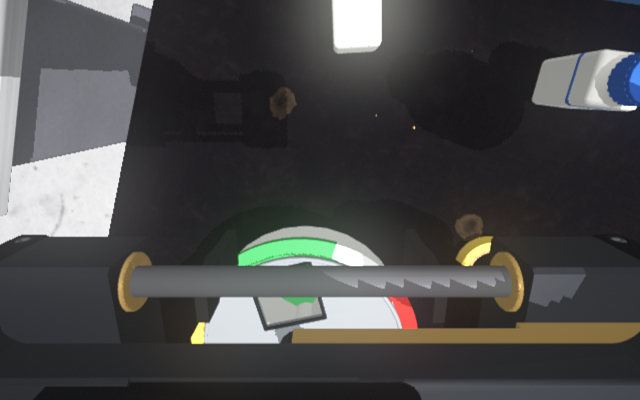

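View pics/f_t.png

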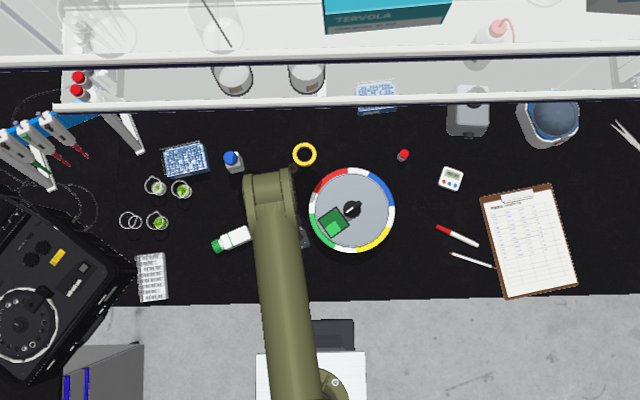

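Request:
{"method": "servo_tool", "body": {
  "series": [
    {"travel": [0.02,0.003,0],"angular": [-0.032,0,0]},
    {"travel": [0.03,0.004,0],"angular": [0,0,0]},
    {"travel": [0.03,0.004,0],"angular": [0,0,0]},
    {"travel": [0.03,0.004,0],"angular": [0,0,0]},
    {"travel": [0.03,0.004,0],"angular": [0,0,0]}
  ]
}}

```text
time: 10.6
position: [0.4899, 0.1909, 0.2265]
tool_rot: [1.811, 2.564, 0.003]
ft_force: [-0.2, -1.2, 0.6]
grip_width: 1.002
```

```bash
python3 - <<'E'
from h import *
s=ctrl.get_state();c,im=get('wrist','g_w.png');print(s['time'],s['position'],s['tool_rot'],s['joint_positions'].round(3))
print(R.from_rotvec(s['tool_rot']).as_matrix().round(3))
E
```

```text
10.6 [0.48993462 0.19093089 0.22648218] [1.81085193 2.56388158 0.00277123] [-0.504  0.058  0.085  1.774 -0.004  1.307 -0.078]
[[-0.334  0.942  0.003]
 [ 0.942  0.334 -0.   ]
 [-0.001  0.003 -1.   ]]
```

View pics/g_w.png

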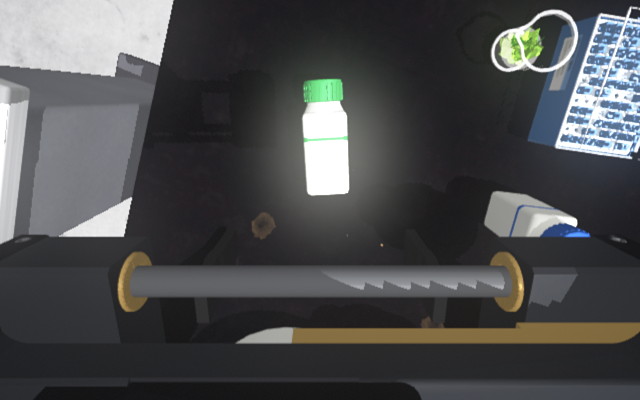

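```bash
python3 - <<'E'
from h import *
c=ctrl.calibration('wrist'); im=cv2.imread('pics/g_w.png');hsv=cv2.cvtColor(im,cv2.COLOR_BGR2HSV)
M=R.from_rotvec(c['rvec']).as_matrix();print('cam',-M.T@c['tvec'])
m=((hsv[...,2]>150)&(hsv[...,1]<60)).astype(np.uint8); g=cv2.inRange(hsv,(45,110,60),(85,255,255))
for n,k in(('body',m),('green',g)):
    k[:, :280]=0;k[:,370:]=0;k[210:]=0
    for cc in cv2.findContours(k,cv2.RETR_EXTERNAL,cv2.CHAIN_APPROX_NONE)[0]:
        if cv2.contourArea(cc)<20: continue
        r=cv2.minAreaRect(cc);print(n,r,cv2.boundingRect(cc))
E=[]
for v in range(150,190,6):
    xs=np.where(m[v])[0]; a=ray(c,xs[0]-.5,v,.044)[:2];b=ray(c,xs[-1]+.5,v,.044)[:2];E.append((a+b)/2);print(v,xs[0],xs[-1],np.linalg.norm(a-b).round(4),((a+b)/2).round(4))
E=np.array(E);d=E[0]-E[-1];print('b ang',np.degrees(np.arctan2(d[1],d[0])))
for u,v in((329,195),):print('bottom top-edge',ray(c,u,v,.044),ray(c,u,v,0))
for u,v in((324,79),):print('cap end',ray(c,u,v,.041),ray(c,u,v,.022))
E
```

```text
cam [0.46105169 0.26725723 0.37766871]
body ((326.6720886230469, 166.94140625), (54.881439208984375, 44.2946662902832), 87.1375961303711) (304, 139, 45, 57)
body ((324.262451171875, 119.48619079589844), (36.633506774902344, 45.04291915893555), 86.98721313476562) (302, 101, 46, 38)
green ((322.6671447753906, 89.50614929199219), (21.644405364990234, 38.1916618347168), 85.76361083984375) (304, 79, 39, 23)
150 304 348 0.0446 [0.4846 0.2228]
156 304 348 0.0448 [0.4867 0.2172]
162 305 348 0.044 [0.4892 0.2117]
168 305 348 0.0442 [0.4913 0.206 ]
174 306 348 0.0434 [0.494  0.2004]
180 306 348 0.0436 [0.4961 0.1945]
186 307 348 0.0428 [0.4988 0.1888]
b ang 112.62854670387269
bottom top-edge [0.50353111 0.18039112 0.044     ] [0.50913276 0.16893632 0.        ]
cap end [0.459728   0.28492891 0.041     ] [0.4596533  0.28592622 0.022     ]
```

Request:
{"method": "servo_tool", "body": {
  "series": [
    {"travel": [0.02,0,0],"angular": [0,0,-0.054]},
    {"travel": [0.03,0,0],"angular": [0,-0.109,0]},
    {"travel": [0.02,0,0],"angular": [0,-0.109,0]},
    {"travel": [0,0,0],"angular": [0,-0.109,0]},
    {"travel": [0,0,0],"angular": [0,-0.109,0]}
  ]
}}

```text
time: 11.15
position: [0.4641, 0.2559, 0.2251]
tool_rot: [1.522, 2.292, -0.335]
ft_force: [-0.5, 0.3, 0.6]
grip_width: 1.001
```

```bash
cat > t.py <<'E'
from h import *
import sys
def to(P):
    s=ctrl.get_state();Rt=R.from_rotvec(s['tool_rot']).as_matrix()
    print('t',s['time'],'pos',s['position'].round(4),'j',s['joint_positions'].round(3),'F',s['ft_force'].round(1),'w',round(s['grip_width'],3));print(Rt.round(3))
    print('x yaw',np.degrees(np.arctan2(Rt[1,0],Rt[0,0])).round(2),'y yaw',np.degrees(np.arctan2(Rt[1,1],Rt[0,1])).round(2),'travel',(Rt.T@(np.array(P)-s['position'])).round(4))
if __name__=='__main__': to([float(a) for a in sys.argv[1:4]])
E
python3 t.py .4848 .2249 .0198
```

```text
t 11.15 pos [0.4641 0.2559 0.2251] j [-0.756  0.169 -0.075  1.724  0.416  1.451 -0.526] F [-0.5  0.3  0.6] w 1.001
[[-0.35   0.921  0.171]
 [ 0.834  0.389 -0.392]
 [-0.427  0.005 -0.904]]
x yaw 112.75 y yaw 22.89 travel [0.0545 0.0059 0.2013]
```

Request:
{"method": "servo_tool", "body": {
  "series": [
    {"travel": [0.025,0.003,0.02],"angular": [0,0,0]},
    {"travel": [0.029,0.003,0.03],"angular": [0,0,0]},
    {"travel": [0,0,0.04],"angular": [0,0,0]},
    {"travel": [0,0,0.04],"angular": [0,0,0]},
    {"travel": [0,0,0],"angular": [0,0,0]}
  ]
}}

```text
time: 11.65
position: [0.4706, 0.2464, 0.0794]
tool_rot: [1.528, 2.293, -0.351]
ft_force: [-0.2, -0.5, 0.0]
grip_width: 0.995
```

```bash
python3 t.py .4848 .2249 .0198; python3 - <<'E'
from h import *
get('wrist','i_w.png')
E
```

```text
t 11.65 pos [0.4706 0.2464 0.0794] j [-0.747  0.316 -0.062  1.859  0.453  1.199 -0.629] F [-0.2 -0.5  0. ] w 0.995
[[-0.349  0.923  0.159]
 [ 0.834  0.384 -0.397]
 [-0.428 -0.006 -0.904]]
x yaw 112.74 y yaw 22.57 travel [0.0027 0.0053 0.0647]
```

View pics/i_w.png

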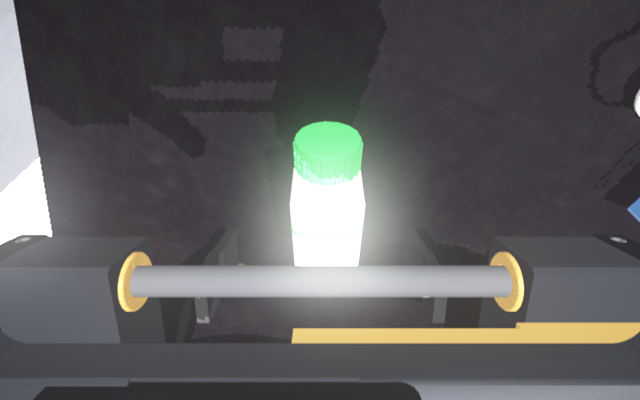

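Request:
{"method": "servo_tool", "body": {
  "series": [
    {"travel": [0.003,0.005,0.02],"angular": [0,0,0]},
    {"travel": [0,0,0.03],"angular": [0,0,0]},
    {"travel": [0,0,0.014],"angular": [0,0,0]},
    {"travel": [0,0,0],"angular": [0,0,0]}
  ]
}}

```text
time: 12.1
position: [0.4869, 0.2306, 0.0248]
tool_rot: [1.527, 2.294, -0.337]
ft_force: [-0.4, 0.3, 0.0]
grip_width: 0.996
```

```bash
python3 t.py .4848 .2249 .0198
```

```text
t 12.1 pos [0.4869 0.2306 0.0248] j [-0.724  0.386 -0.043  1.894  0.485  1.08  -0.648] F [-0.4  0.3  0. ] w 0.996
[[-0.349  0.922  0.166]
 [ 0.836  0.387 -0.39 ]
 [-0.424  0.002 -0.906]]
x yaw 112.68 y yaw 22.75 travel [-0.0019 -0.0042  0.0064]
```

Request:
{"method": "servo_tool", "body": {
  "series": [
    {"travel": [0,0,0.004],"angular": [0,0,0]},
    {"travel": [0,0,0],"angular": [0,0,0]}
  ]
}}

```text
time: 12.3
position: [0.4883, 0.2309, 0.0224]
tool_rot: [1.526, 2.295, -0.331]
ft_force: [0.2, 0.3, 0.5]
grip_width: 1.002
```

```bash
python3 t.py .4848 .2249 .0198;python3 - <<'E'
from h import *
get('wrist','j_w.png')
E
```

```text
t 12.3 pos [0.4883 0.2309 0.0224] j [-0.723  0.389 -0.042  1.896  0.488  1.071 -0.649] F [0.2 0.3 0.5] w 1.002
[[-0.35   0.922  0.169]
 [ 0.836  0.388 -0.388]
 [-0.423  0.006 -0.906]]
x yaw 112.7 y yaw 22.85 travel [-0.0027 -0.0055  0.0041]
```

View pics/j_w.png

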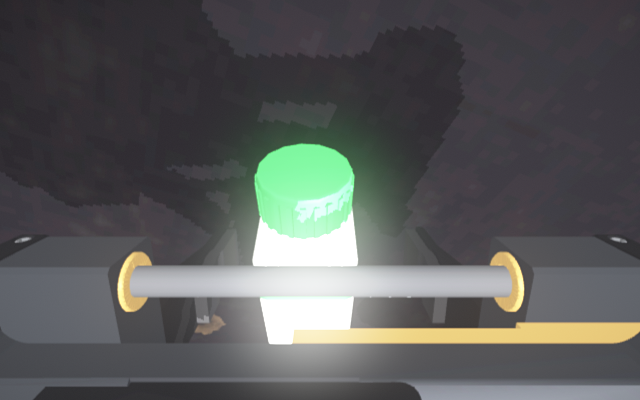

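Request:
{"method": "servo_tool", "body": {
  "series": [
    {"travel": [-0.003,-0.0055,0.003],"angular": [0,0,0]},
    {"travel": [0,0,0],"angular": [0,0,0]},
    {"travel": [0,0,0],"angular": [0,0,0]}
  ]
}}

```text
time: 12.65
position: [0.4842, 0.2238, 0.02]
tool_rot: [1.526, 2.295, -0.334]
ft_force: [0.7, 0.8, 0.0]
grip_width: 0.998
```

Request:
{"method": "servo_tool", "body": {
  "series": [
    {"travel": [0,0,0],"angular": [0,0,0]},
    {"travel": [0,0,0],"angular": [0,0,0]},
    {"travel": [0,0,0],"angular": [0,0,0]},
    {"travel": [0,0,0],"angular": [0,0,0]},
    {"travel": [0,0,0],"angular": [0,0,0]}
  ],
  "claw": 0.03,
  "squeeze": 20
}}

```text
time: 13.15
position: [0.4843, 0.2239, 0.0197]
tool_rot: [1.526, 2.295, -0.335]
ft_force: [-0.4, -0.1, -0.2]
grip_width: 0.632
```

```bash
python3 t.py .4848 .2249 .0198;python3 - <<'E'
from h import *
get('wrist','k_w.png')
E
```

```text
t 13.15 pos [0.4843 0.2239 0.0197] j [-0.72   0.381 -0.04   1.914  0.49   1.062 -0.65 ] F [-0.4 -0.1 -0.2] w 0.632
[[-0.35   0.922  0.167]
 [ 0.836  0.388 -0.389]
 [-0.423  0.004 -0.906]]
x yaw 112.72 y yaw 22.82 travel [ 0.0006  0.0009 -0.0003]
```

View pics/k_w.png

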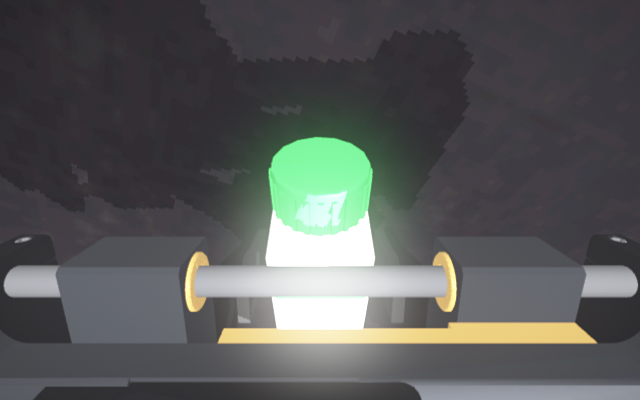

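Request:
{"method": "servo_tool", "body": {
  "series": [
    {"travel": [0,0,0],"angular": [0,0,0]},
    {"travel": [0,0,0],"angular": [0,0,0]},
    {"travel": [0,0,0],"angular": [0,0,0]},
    {"travel": [0,0,0],"angular": [0,0,0]},
    {"travel": [0,0,0],"angular": [0,0,0]}
  ]
}}

```text
time: 13.7
position: [0.4842, 0.2239, 0.0198]
tool_rot: [1.526, 2.295, -0.335]
ft_force: [-0.3, -0.4, 0.2]
grip_width: 0.504
```

Request:
{"method": "servo_tool", "body": {
  "series": [
    {"travel": [-0.006,0,-0.014],"angular": [0,0,0]},
    {"travel": [-0.012,0,-0.027],"angular": [0,0,0]},
    {"travel": [-0.016,0,-0.036],"angular": [0,0,0]},
    {"travel": [-0.016,0,-0.036],"angular": [0,0,0]},
    {"travel": [0,0,0],"angular": [0,0,0]}
  ]
}}

```text
time: 14.2
position: [0.4858, 0.2285, 0.1501]
tool_rot: [1.527, 2.292, -0.319]
ft_force: [0.1, -0.2, -0.1]
grip_width: 0.502
```

```bash
python3 t.py .4848 .2249 .0198;python3 - <<'E'
from h import *
get('scene','l_s.png')
E
```

```text
t 14.2 pos [0.4858 0.2285 0.1501] j [-0.713  0.218 -0.053  1.821  0.439  1.283 -0.535] F [ 0.1 -0.2 -0.1] w 0.502
[[-0.346  0.922  0.175]
 [ 0.839  0.388 -0.383]
 [-0.421  0.015 -0.907]]
x yaw 112.44 y yaw 22.83 travel [ 0.0522 -0.0042  0.1194]
```

View pics/l_s.png

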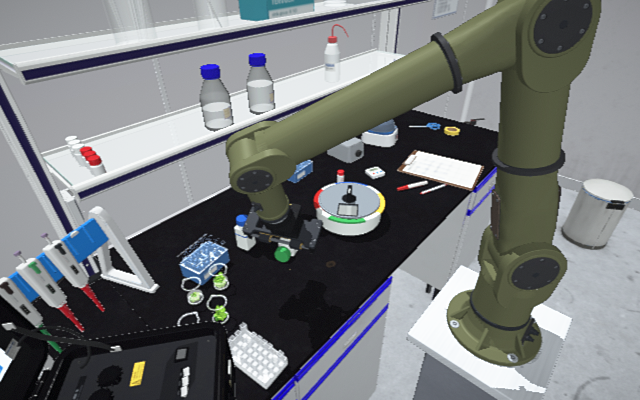

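Request:
{"method": "servo_tool", "body": {
  "series": [
    {"travel": [0,0,0],"angular": [-0.04,0,-0.085]},
    {"travel": [0,0,0],"angular": [-0.039,0,-0.086]},
    {"travel": [0,0,0],"angular": [0,0.12,0]},
    {"travel": [0,0,0],"angular": [0,0.14,0]},
    {"travel": [0,0,0],"angular": [0,0.14,0]}
  ]
}}

```text
time: 14.75
position: [0.482, 0.2268, 0.1434]
tool_rot: [1.467, 2.744, -0.019]
ft_force: [-0.5, 0.0, -1.5]
grip_width: 0.504
```

Request:
{"method": "servo_tool", "body": {
  "series": [
    {"travel": [0,0,0],"angular": [0,0.14,0]},
    {"travel": [0,0,0],"angular": [0,0.14,0]},
    {"travel": [0,0,0],"angular": [0,0.14,0]},
    {"travel": [0,0,0],"angular": [0,0.14,0]},
    {"travel": [0,0,0],"angular": [0,0,0]}
  ]
}}

```text
time: 15.25
position: [0.4838, 0.2205, 0.1397]
tool_rot: [-1.269, -2.339, -0.334]
ft_force: [-0.1, -0.5, -2.3]
grip_width: 0.507
```

```bash
python3 t.py .4848 .2249 .15
```

```text
t 15.25 pos [0.4838 0.2205 0.1397] j [-0.223  0.295  0.064  1.779 -0.506  1.334  0.605] F [-0.1 -0.5 -2.3] w 0.507
[[-0.471  0.838 -0.275]
 [ 0.727  0.546  0.416]
 [ 0.499 -0.004 -0.867]]
x yaw 122.94 y yaw 33.08 travel [ 0.0079  0.0032 -0.0074]
```

Request:
{"method": "servo_tool", "body": {
  "series": [
    {"travel": [0,0,0],"angular": [0,0.13,0]},
    {"travel": [0,0,0],"angular": [0,0.13,0]},
    {"travel": [0,0,0],"angular": [0,0.13,0]},
    {"travel": [0,0,0],"angular": [0,0.13,0]},
    {"travel": [0,0,0],"angular": [0,0.09,0]}
  ]
}}

```text
time: 15.75
position: [0.4818, 0.2263, 0.142]
tool_rot: [-0.974, -1.819, -0.619]
ft_force: [0.4, -0.2, -1.2]
grip_width: 0.507
```

Request:
{"method": "servo_tool", "body": {
  "series": [
    {"travel": [0,0,0],"angular": [0,0,0]},
    {"travel": [0,0,0],"angular": [0,0,0]}
  ]
}}

```text
time: 15.95
position: [0.4819, 0.2272, 0.143]
tool_rot: [-0.974, -1.824, -0.619]
ft_force: [-0.4, 0.5, -0.8]
grip_width: 0.506
```

```bash
python3 t.py .4848 .2249 .15; python3 - <<'E'
from h import *
get('scene','m_s.png');get('wrist','m_w.png')
E
```

```text
t 15.95 pos [0.4819 0.2272 0.143 ] j [ 0.007  0.622  0.021  1.657 -0.849  1.694  0.901] F [-0.4  0.5 -0.8] w 0.506
[[-0.238  0.831 -0.502]
 [ 0.354  0.556  0.752]
 [ 0.904  0.001 -0.427]]
x yaw 123.88 y yaw 33.75 travel [ 0.0048  0.0011 -0.0062]
```

View pics/m_s.png

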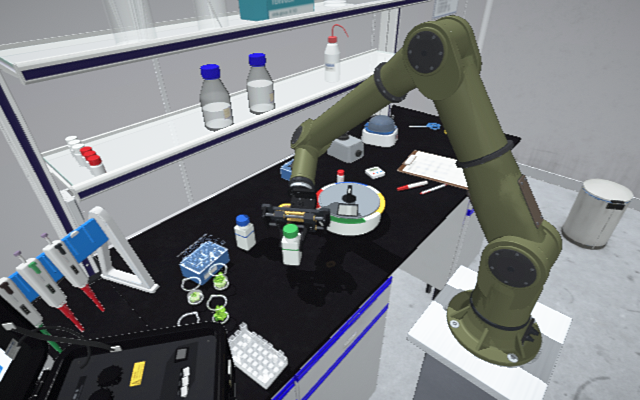

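View pics/m_w.png

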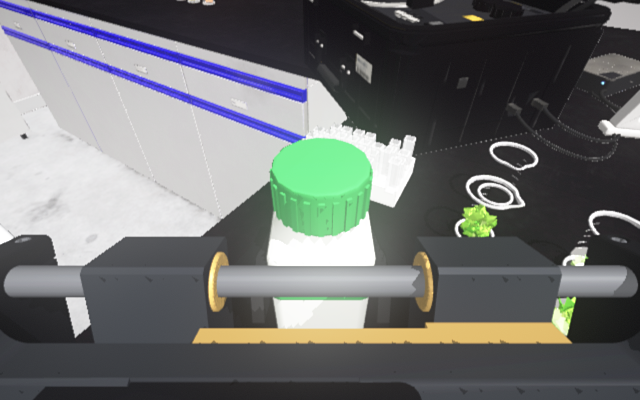

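Request:
{"method": "servo_tool", "body": {
  "series": [
    {"travel": [0.005,0.008,0.011],"angular": [0,0,0]},
    {"travel": [-0.007,0.008,0.019],"angular": [0,0,0]},
    {"travel": [-0.027,0,0.013],"angular": [0,0,0]},
    {"travel": [-0.027,0,0.013],"angular": [0,0,0]},
    {"travel": [0,0,0],"angular": [0,0,0]}
  ]
}}

```text
time: 16.55
position: [0.479, 0.2589, 0.0666]
tool_rot: [-0.974, -1.82, -0.617]
ft_force: [-0.5, -1.5, -1.6]
grip_width: 0.502
```

```bash
python3 t.py .48 .257 .056
```

```text
t 16.55 pos [0.479  0.2589 0.0666] j [-0.027  0.733  0.003  1.669 -0.872  1.586  0.964] F [-0.5 -1.5 -1.6] w 0.502
[[-0.234  0.831 -0.504]
 [ 0.354  0.556  0.753]
 [ 0.906 -0.002 -0.424]]
x yaw 123.53 y yaw 33.75 travel [-0.0105 -0.0002  0.0026]
```

Request:
{"method": "servo_tool", "body": {
  "series": [
    {"travel": [-0.008,0,0.004],"angular": [0,0,0]},
    {"travel": [-0.004,0,0.002],"angular": [0,0,0]},
    {"travel": [0,0,0],"angular": [0,0,0]}
  ]
}}

```text
time: 16.85
position: [0.4818, 0.2581, 0.0563]
tool_rot: [-0.974, -1.823, -0.624]
ft_force: [0.4, -0.1, -0.9]
grip_width: 0.505
```

Request:
{"method": "servo_tool", "body": {
  "series": [
    {"travel": [-0.002,0,0.001],"angular": [0,0,0]},
    {"travel": [0,0,0],"angular": [0,0,0]}
  ]
}}

```text
time: 17.05
position: [0.4819, 0.2579, 0.0559]
tool_rot: [-0.972, -1.821, -0.626]
ft_force: [-0.5, -2.4, 6.2]
grip_width: 0.506
```

Request:
{"method": "servo_tool", "body": {
  "series": [
    {"travel": [-0.002,0,0.001],"angular": [0,0,0]},
    {"travel": [0,0,0],"angular": [0,0,0]}
  ]
}}

```text
time: 17.25
position: [0.482, 0.2579, 0.0558]
tool_rot: [-0.97, -1.819, -0.628]
ft_force: [0.3, -5.8, 14.0]
grip_width: 0.507
```

Request:
{"method": "servo_tool", "body": {
  "series": [
    {"travel": [0.002,0,-0.001],"angular": [0,0,0]},
    {"travel": [0,0,0],"angular": [0,0,0]},
    {"travel": [0,0,0],"angular": [0,0,0]}
  ]
}}

```text
time: 17.55
position: [0.482, 0.2579, 0.0559]
tool_rot: [-0.972, -1.821, -0.626]
ft_force: [-0.0, -3.6, 7.4]
grip_width: 0.505
```

Request:
{"method": "servo_tool", "body": {
  "series": [
    {"travel": [0,0,0],"angular": [0,0,0]},
    {"travel": [0,0,0],"angular": [0,0,0]},
    {"travel": [0,0,0],"angular": [0,0,0]},
    {"travel": [0,0,0],"angular": [0,0,0]}
  ],
  "claw": 0.06
}}

```text
time: 17.95
position: [0.4812, 0.2579, 0.053]
tool_rot: [-0.975, -1.822, -0.623]
ft_force: [-0.3, 0.6, 0.0]
grip_width: 0.676
```

```bash
python3 t.py .48 .257 .056; python3 - <<'E'
from h import *
get('scene','n_s.png');get('wrist','n_w.png')
E
```

```text
t 17.95 pos [0.4812 0.2579 0.053 ] j [-0.024  0.755  0.003  1.664 -0.873  1.573  0.982] F [-0.3  0.6  0. ] w 0.676
[[-0.237  0.833 -0.5  ]
 [ 0.353  0.554  0.755]
 [ 0.905  0.002 -0.425]]
x yaw 123.91 y yaw 33.61 travel [ 0.0027 -0.0014 -0.0013]
```

View pics/n_s.png

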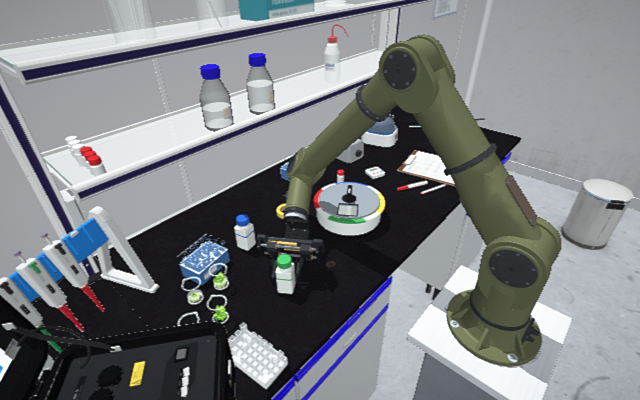

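View pics/n_w.png

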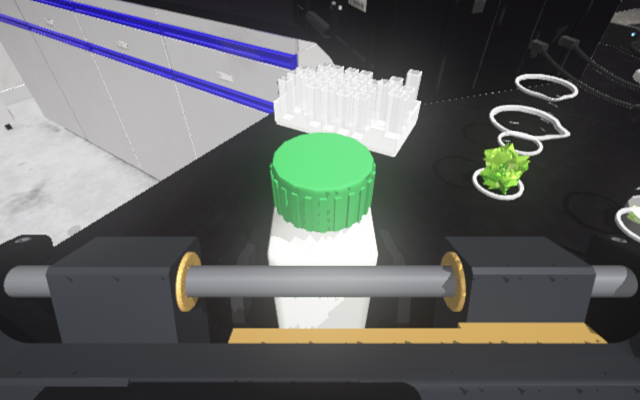

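Request:
{"method": "servo_tool", "body": {
  "series": [
    {"travel": [0,0,0],"angular": [0,0,0]},
    {"travel": [0,0,0],"angular": [0,0,0]},
    {"travel": [0,0,0],"angular": [0,0,0]},
    {"travel": [0,0,-0.02],"angular": [0,0,0]},
    {"travel": [0,0,-0.03],"angular": [0,0,0]}
  ],
  "claw": 0.087
}}

```text
time: 18.55
position: [0.5048, 0.2213, 0.0746]
tool_rot: [-0.971, -1.82, -0.621]
ft_force: [-0.2, -1.4, -0.6]
grip_width: 0.981
```

Request:
{"method": "servo_tool", "body": {
  "series": [
    {"travel": [0.01,0,-0.035],"angular": [0,0,0]},
    {"travel": [0.03,0,-0.03],"angular": [0,0,0]},
    {"travel": [0.04,0,-0.02],"angular": [0,0,0]},
    {"travel": [0.045,0,-0.02],"angular": [0,0,0]},
    {"travel": [0.03,0,0],"angular": [0,0,0]}
  ]
}}

```text
time: 19.05
position: [0.5236, 0.1942, 0.2631]
tool_rot: [-0.977, -1.826, -0.627]
ft_force: [0.5, -0.0, -0.1]
grip_width: 1.002
```

```bash
python3 t.py .48 .257 .23; python3 - <<'E'
from h import *
get('scene','o_s.png');get('wrist','o_w.png')
E
```

```text
t 19.05 pos [0.5236 0.1942 0.2631] j [ 0.041  0.555  0.041  1.484 -0.866  1.883  0.75 ] F [ 0.5 -0.  -0.1] w 1.002
[[-0.241  0.834 -0.496]
 [ 0.353  0.551  0.756]
 [ 0.904  0.007 -0.427]]
x yaw 124.3 y yaw 33.46 travel [ 0.0027 -0.0019  0.0833]
```

View pics/o_s.png

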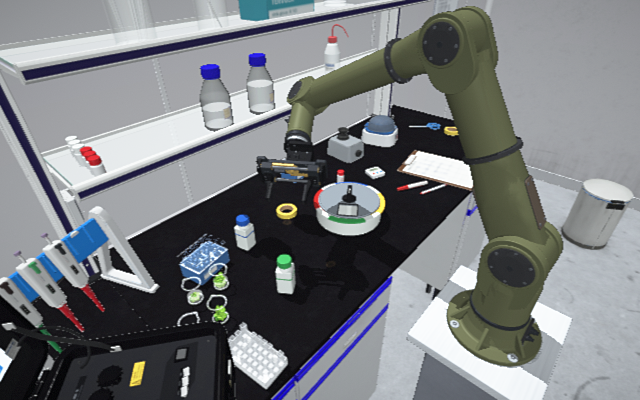

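Request:
{"method": "servo_tool", "body": {
  "series": [
    {"travel": [0,0,0],"angular": [0,-0.13,0]},
    {"travel": [0,0,0],"angular": [0,-0.13,0]},
    {"travel": [0,0,0],"angular": [0,-0.13,0]},
    {"travel": [0,0,0],"angular": [0,-0.13,0]},
    {"travel": [0,0,0],"angular": [0,-0.13,0]}
  ]
}}

```text
time: 19.65
position: [0.5224, 0.1947, 0.259]
tool_rot: [-1.279, -2.384, -0.314]
ft_force: [-0.4, 0.1, -0.6]
grip_width: 1.003
```

Request:
{"method": "servo_tool", "body": {
  "series": [
    {"travel": [0,0,0],"angular": [0,-0.13,0]},
    {"travel": [0,0,0],"angular": [0,-0.13,0]},
    {"travel": [0,0,0],"angular": [0,-0.13,0]},
    {"travel": [0,0,0],"angular": [0,-0.09,0]},
    {"travel": [0,0,0],"angular": [0,0,0]}
  ]
}}

```text
time: 20.15
position: [0.5197, 0.1994, 0.2591]
tool_rot: [-1.473, -2.774, -0.005]
ft_force: [-0.2, 0.9, -0.3]
grip_width: 1.001
```

```bash
python3 - <<'E'
from h import *
import t
t.to([.476,.262,.23])
c,im=get('wrist','p_w.png');hsv=cv2.cvtColor(im,cv2.COLOR_BGR2HSV)
g=cv2.inRange(hsv,(45,110,60),(85,255,255))
for cc in cv2.findContours(g,cv2.RETR_EXTERNAL,cv2.CHAIN_APPROX_NONE)[0]:
    if cv2.contourArea(cc)<100: continue
    (u,v),r=cv2.minEnclosingCircle(cc);print((u,v),r,ray(c,u,v,.114).round(4),cv2.boundingRect(cc))
c2,im=get('top','p_t.png');hsv=cv2.cvtColor(im,cv2.COLOR_BGR2HSV)
g=cv2.inRange(hsv,(45,110,60),(85,255,255));n,l,st,ce=cv2.connectedComponentsWithStats(g)
for i in range(1,n):
    if st[i,4]>40:print('top',ce[i],st[i],ray(c2,*ce[i],.11).round(4))
E
```

```text
t 20.15 pos [0.5197 0.1994 0.2591] j [-0.424  0.11   0.013  1.652 -0.005  1.377  0.185] F [-0.2  0.9 -0.3] w 1.001
[[-0.56   0.828  0.   ]
 [ 0.828  0.56   0.004]
 [ 0.003  0.002 -1.   ]]
x yaw 124.07 y yaw 34.07 travel [ 0.0763 -0.0012  0.0293]
(220.0, 326.5) 24.04692840576172 [0.5188 0.017  0.114 ] (196, 315, 49, 24)
(321.5, 107.0) 23.00553321838379 [0.4825 0.2555 0.114 ] (300, 84, 45, 47)
top [ 39.68518519 165.75925926] [ 31 160  20  14  54] [0.701  0.7527 0.11  ]
top [333.         222.23542117] [319 210  29  27 463] [ 0.5183 -0.0792  0.11  ]
top [319.78174603 231.80952381] [309 214  27  35 252] [ 0.4924 -0.0415  0.11  ]
```

View pics/p_w.png

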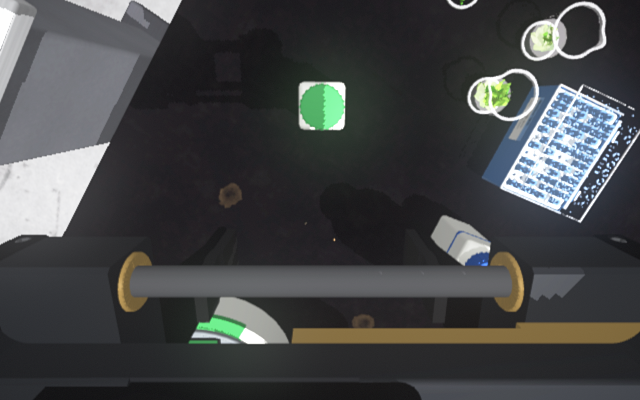

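Request:
{"method": "servo_tool", "body": {
  "series": [
    {"travel": [0.02,0,0],"angular": [0,0,0.01]},
    {"travel": [0.03,0,0.01],"angular": [0,0,0]},
    {"travel": [0.017,0,0.03],"angular": [0,0,0]},
    {"travel": [0,0,0.03],"angular": [0,0,0]},
    {"travel": [0,0,0],"angular": [0,0,0]}
  ]
}}

```text
time: 20.75
position: [0.4835, 0.2486, 0.1845]
tool_rot: [-1.499, -2.754, 0.008]
ft_force: [0.1, -0.8, -0.0]
grip_width: 1.001
```

Request:
{"method": "servo_tool", "body": {
  "series": [
    {"travel": [0,0,0],"angular": [0,0,0]}
  ]
}}

```text
time: 20.85
position: [0.4863, 0.2497, 0.1892]
tool_rot: [-1.502, -2.757, -0.003]
ft_force: [0.5, 0.0, -1.0]
grip_width: 0.998
```

```bash
python3 t.py .4825 .2555 .101; python3 - <<'E'
from h import *
get('wrist','q_w.png')
E
```

```text
t 20.85 pos [0.4863 0.2497 0.1892] j [-0.488  0.131 -0.036  1.77   0.002  1.24   0.048] F [ 0.5  0.  -1. ] w 0.998
[[-0.542  0.84  -0.001]
 [ 0.84   0.542  0.002]
 [ 0.002  0.001 -1.   ]]
x yaw 122.82 y yaw 32.82 travel [ 0.0068 -0.0001  0.0882]
```

View pics/q_w.png

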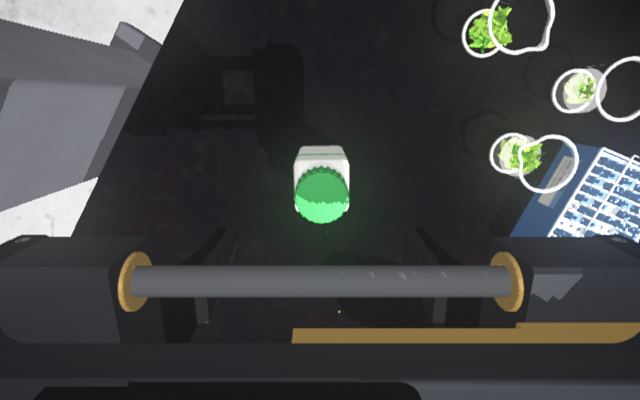

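```bash
python3 - <<'E'
from h import *
c=ctrl.calibration('wrist');print(ray(c,321.5,195,.114),proj(c,(.4825,.2555,.114)))
E
```

```text
[0.48225546 0.2582409  0.114     ] [319.67313454 198.3298358 ]
```

Request:
{"method": "servo_tool", "body": {
  "series": [
    {"travel": [0.0085,0.001,0.02],"angular": [0,0,0]},
    {"travel": [0,0,0.03],"angular": [0,0,0]},
    {"travel": [0,0,0.03],"angular": [0,0,0]},
    {"travel": [0,0,0.007],"angular": [0,0,0]},
    {"travel": [0,0,0],"angular": [0,0,0]}
  ]
}}

```text
time: 21.4
position: [0.4823, 0.2591, 0.103]
tool_rot: [-1.5, -2.76, -0.005]
ft_force: [-0.2, 0.3, -0.3]
grip_width: 0.997
```

Request:
{"method": "servo_tool", "body": {
  "series": [
    {"travel": [0,0,0],"angular": [0,0,0]}
  ]
}}

```text
time: 21.5
position: [0.4833, 0.2601, 0.1047]
tool_rot: [1.499, 2.76, 0.01]
ft_force: [0.1, 1.1, 0.6]
grip_width: 1.0
```

```bash
python3 t.py .4823 .2575 .101; python3 - <<'E'
from h import *
get('wrist','r_w.png')
E
```

```text
t 21.5 pos [0.4833 0.2601 0.1047] j [-0.499  0.207 -0.046  1.862  0.008  1.067  0.027] F [0.1 1.1 0.6] w 1.0
[[-0.544  0.839  0.004]
 [ 0.839  0.544  0.005]
 [ 0.002  0.006 -1.   ]]
x yaw 122.99 y yaw 32.99 travel [-0.0016 -0.0023  0.0037]
```

View pics/r_w.png

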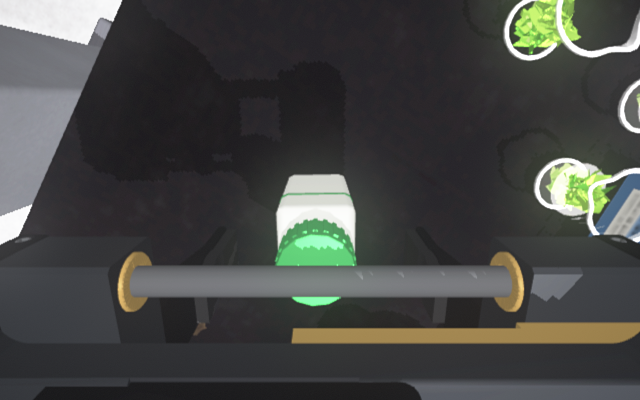

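Request:
{"method": "servo_tool", "body": {
  "series": [
    {"travel": [-0.0015,-0.002,0.003],"angular": [0,0,0]},
    {"travel": [0,0,0],"angular": [0,0,0]},
    {"travel": [0,0,0],"angular": [0,0,0]}
  ]
}}

```text
time: 21.85
position: [0.481, 0.2574, 0.1]
tool_rot: [-1.498, -2.761, -0.006]
ft_force: [-0.9, 0.6, 0.1]
grip_width: 0.994
```

Request:
{"method": "servo_tool", "body": {
  "series": [
    {"travel": [0,0,0],"angular": [0,0,0]},
    {"travel": [0,0,0],"angular": [0,0,0]},
    {"travel": [0,0,0],"angular": [0,0,0]},
    {"travel": [0,0,0],"angular": [0,0,0]},
    {"travel": [0,0,0],"angular": [0,0,0]}
  ],
  "claw": 0.02,
  "squeeze": 25
}}

```text
time: 22.35
position: [0.4809, 0.2574, 0.0995]
tool_rot: [-1.498, -2.761, -0.005]
ft_force: [0.1, -0.1, 0.2]
grip_width: 0.631
```

Request:
{"method": "servo_tool", "body": {
  "series": [
    {"travel": [0,0,0],"angular": [0,0,0]},
    {"travel": [0,0,0],"angular": [0,0,0]},
    {"travel": [0,0,0],"angular": [0,0,0]},
    {"travel": [0,0,0],"angular": [0,0,0]},
    {"travel": [0,0,0],"angular": [0,0,0]}
  ]
}}

```text
time: 22.85
position: [0.4809, 0.2574, 0.0996]
tool_rot: [-1.498, -2.761, -0.006]
ft_force: [-0.8, -0.8, 0.5]
grip_width: 0.426
```

```bash
python3 t.py .4823 .2575 .101; python3 - <<'E'
from h import *
get('wrist','s_w.png')
E
```

```text
t 22.85 pos [0.4809 0.2574 0.0996] j [-0.498  0.208 -0.045  1.872  0.008  1.059  0.03 ] F [-0.8 -0.8  0.5] w 0.426
[[-0.545  0.838  0.001]
 [ 0.838  0.545  0.003]
 [ 0.002  0.003 -1.   ]]
x yaw 123.04 y yaw 33.04 travel [-0.0007  0.0012 -0.0014]
```

View pics/s_w.png

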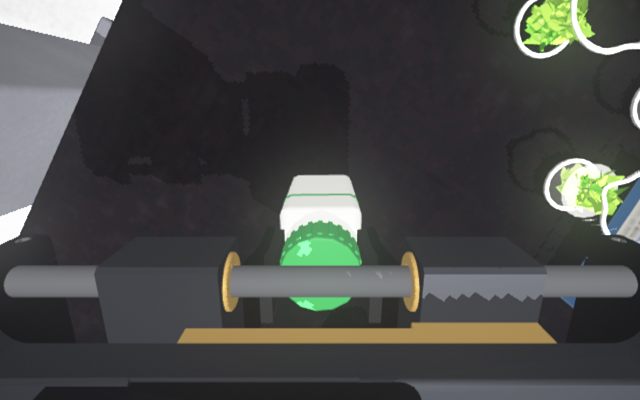

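Request:
{"method": "servo_tool", "body": {
  "series": [
    {"travel": [0,0,-0.01],"angular": [0,0,0]},
    {"travel": [0,0,-0.02],"angular": [0,0,0]},
    {"travel": [0,0,-0.03],"angular": [0,0,0]},
    {"travel": [0,0,-0.035],"angular": [0,0,0]},
    {"travel": [0,0,-0.02],"angular": [0,0,0]}
  ]
}}

```text
time: 23.4
position: [0.4816, 0.2575, 0.2182]
tool_rot: [1.498, 2.76, 0.011]
ft_force: [0.8, 0.2, -0.7]
grip_width: 0.43
```

Request:
{"method": "servo_tool", "body": {
  "series": [
    {"travel": [0,0,0],"angular": [0,0,0]},
    {"travel": [0,0,0],"angular": [0,0,0]}
  ]
}}

```text
time: 23.6
position: [0.4806, 0.2569, 0.2147]
tool_rot: [-1.498, -2.761, -0.006]
ft_force: [-0.6, -0.9, -2.4]
grip_width: 0.43
```

```bash
python3 - <<'E'
from h import *
import t
a=np.radians(123.4);P=np.array([.559,-.135])+.065*np.array([np.cos(a),np.sin(a)]);print(P)
t.to([*P,.22]); get('wrist','u_w.png');get('scene','u_s.png')
c,im=get('top','u_t.png');cv2.imwrite('pics/u_z.png',cv2.resize(im[130:280,190:420],None,fx=3.4,fy=3.4,interpolation=cv2.INTER_NEAREST))
E
```

```text
[ 0.52321875 -0.08073489]
t 23.6 pos [0.4806 0.2569 0.2147] j [-0.498  0.109 -0.044  1.742  0.003  1.287  0.035] F [-0.6 -0.9 -2.4] w 0.43
[[-0.545  0.838  0.001]
 [ 0.838  0.545  0.003]
 [ 0.002  0.003 -1.   ]]
x yaw 123.03 y yaw 33.03 travel [-0.3063 -0.1483 -0.0064]
```

View pics/u_z.png

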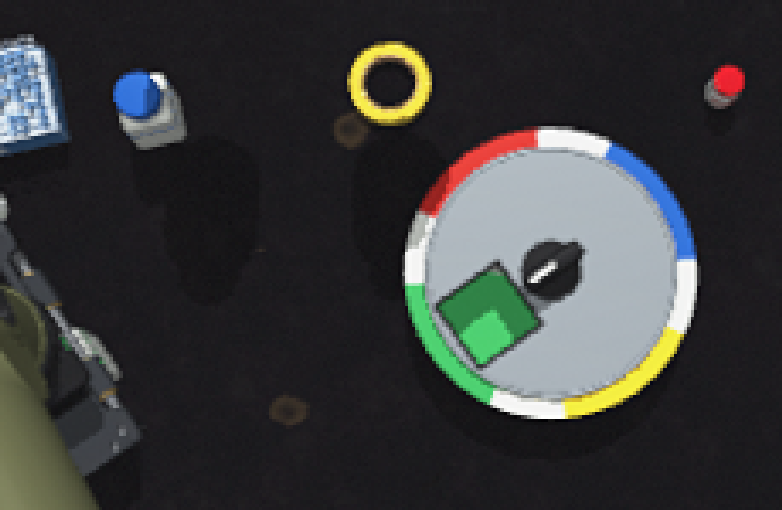

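View pics/u_s.png

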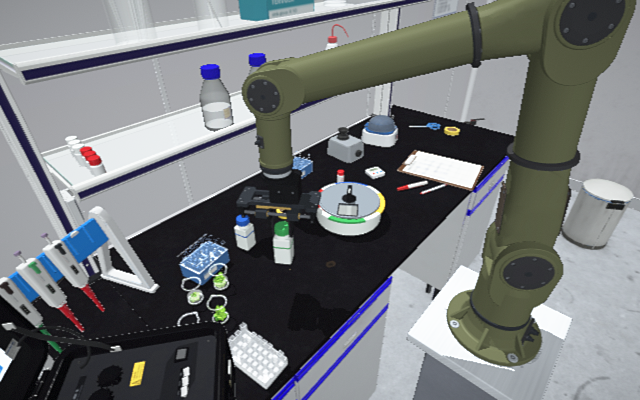

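View pics/u_w.png

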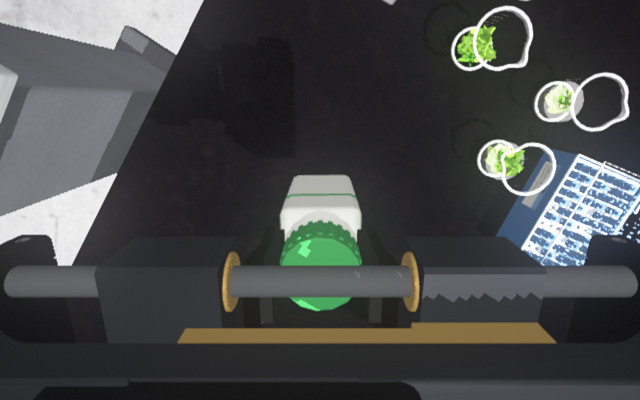

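```bash
python3 - <<'E'
from h import *
c=ctrl.calibration('top');f=lambda u,v:(190+(u+.5)/3.4-.5,130+(v+.5)/3.4-.5)
P=[ray(c,*f(*p),.074)[:2] for p in[(497,262),(541,324),(480,368),(437,307)]];o=np.mean(P,0);print(o)
d=o-[.559,-.135];print(np.linalg.norm(d),np.degrees(np.arctan2(d[1],d[0])))
for i in range(4):
    e=P[i]-P[i-1];print(np.degrees(np.arctan2(e[1],e[0])))
im=cv2.imread('pics/u_t.png');hsv=cv2.cvtColor(im,cv2.COLOR_BGR2HSV)
C={}
for k,(a,b) in {'green':(45,85),'yellow':(22,35),'blue':(100,125)}.items():
    m=cv2.inRange(hsv,(a,110,70),(b,255,255)); n,l,st,ce=cv2.connectedComponentsWithStats(m)
    for i in range(1,n):
        if st[i,4]>100 and 300<ce[i][0]<400 and ce[i][1]>170:
            p=ray(c,*ce[i],.067)[:2];d=p-[.559,-.135];print(k,st[i,4],np.linalg.norm(d),np.degrees(np.arctan2(d[1],d[0])))
E
```

```text
[ 0.5213905  -0.08144317]
0.0654431738500596 125.07788970327886
-54.468795076440514
-146.50547426971593
124.26198084516584
33.61741221748828
green 458 0.06589860517186592 123.97460325849755
green 252 0.11276807385400481 124.16047419140887
yellow 256 0.11242972493091469 -147.30873478524492
blue 235 0.11228173338455376 -57.192701907429814
```

Request:
{"method": "servo_tool", "body": {
  "series": [
    {"travel": [-0.015,-0.007,0],"angular": [0,0,-0.015]},
    {"travel": [-0.025,-0.012,0],"angular": [0,0,0]},
    {"travel": [-0.025,-0.012,0],"angular": [0,0,0]},
    {"travel": [-0.025,-0.012,0],"angular": [0,0,0]},
    {"travel": [-0.025,-0.012,0],"angular": [0,0,0]}
  ]
}}

```text
time: 24.25
position: [0.4983, 0.1296, 0.2128]
tool_rot: [-1.476, -2.771, -0.003]
ft_force: [0.6, 0.5, -1.5]
grip_width: 0.429
```

Request:
{"method": "servo_tool", "body": {
  "series": [
    {"travel": [-0.025,-0.012,0],"angular": [0,0,0]},
    {"travel": [-0.025,-0.012,0],"angular": [0,0,0]},
    {"travel": [-0.025,-0.012,0],"angular": [0,0,0]},
    {"travel": [-0.025,-0.012,0],"angular": [0,0,0]},
    {"travel": [-0.025,-0.012,0],"angular": [0,0,0]}
  ]
}}

```text
time: 24.75
position: [0.5182, -0.0075, 0.2124]
tool_rot: [-1.476, -2.77, -0.003]
ft_force: [0.2, -0.6, -0.2]
grip_width: 0.431
```

Request:
{"method": "servo_tool", "body": {
  "series": [
    {"travel": [0,0,0],"angular": [0,0,0]}
  ]
}}

```text
time: 24.85
position: [0.5184, -0.0115, 0.2125]
tool_rot: [-1.487, -2.766, -0.0]
ft_force: [-0.1, -0.4, -0.7]
grip_width: 0.431
```

```bash
python3 t.py .5223 -.0811 .21
```

```text
t 24.85 pos [ 0.5184 -0.0115  0.2125] j [-0.216  0.051  0.195  1.81  -0.011  1.282  0.566] F [-0.1 -0.4 -0.7] w 0.431
[[-0.552  0.834 -0.001]
 [ 0.834  0.552  0.001]
 [ 0.001 -0.    -1.   ]]
x yaw 123.5 y yaw 33.5 travel [-0.0602 -0.0351  0.0025]
```

Request:
{"method": "servo_tool", "body": {
  "series": [
    {"travel": [-0.02,-0.012,0],"angular": [0,0,0]},
    {"travel": [-0.02,-0.012,0],"angular": [0,0,0]},
    {"travel": [-0.015,-0.008,0],"angular": [0,0,0]},
    {"travel": [-0.005,-0.003,0],"angular": [0,0,0]},
    {"travel": [0,0,0],"angular": [0,0,0]}
  ]
}}

```text
time: 25.35
position: [0.5228, -0.0758, 0.2128]
tool_rot: [-1.478, -2.77, -0.005]
ft_force: [0.6, 0.7, -0.6]
grip_width: 0.429
```

Request:
{"method": "servo_tool", "body": {
  "series": [
    {"travel": [0,0,0],"angular": [0,0,0]},
    {"travel": [0,0,0],"angular": [0,0,0]}
  ]
}}

```text
time: 25.55
position: [0.5232, -0.0741, 0.2133]
tool_rot: [-1.474, -2.773, -0.006]
ft_force: [0.2, 0.4, -0.8]
grip_width: 0.424
```

```bash
python3 t.py .5223 -.0811 .21; python3 - <<'E'
from h import *
get('wrist','v_w.png');get('scene','v_s.png')
c,im=get('top','v_t.png')
cv2.imwrite('pics/v_z.png',np.hstack([cv2.resize(im[150:270,290:410],None,fx=3,fy=3,interpolation=cv2.INTER_NEAREST),cv2.resize(cv2.imread('pics/v_s.png')[150:270,280:400],None,fx=3,fy=3)]))
E
```

```text
t 25.55 pos [ 0.5232 -0.0741  0.2133] j [-0.147  0.071  0.252  1.789 -0.022  1.283  0.705] F [ 0.2  0.4 -0.8] w 0.424
[[-0.559  0.829  0.001]
 [ 0.829  0.559  0.004]
 [ 0.003  0.003 -1.   ]]
x yaw 124.01 y yaw 34.01 travel [-0.0053 -0.0047  0.0033]
```

View pics/v_z.png

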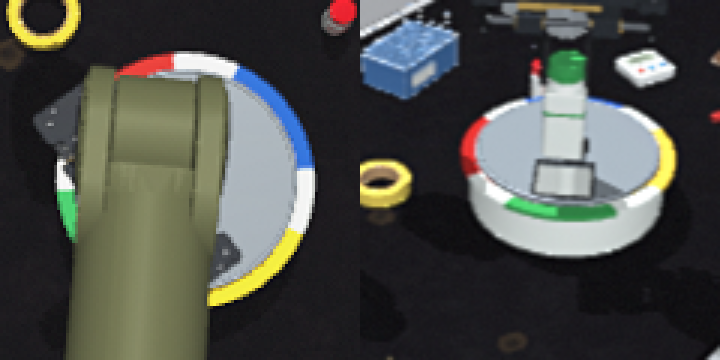

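View pics/v_w.png

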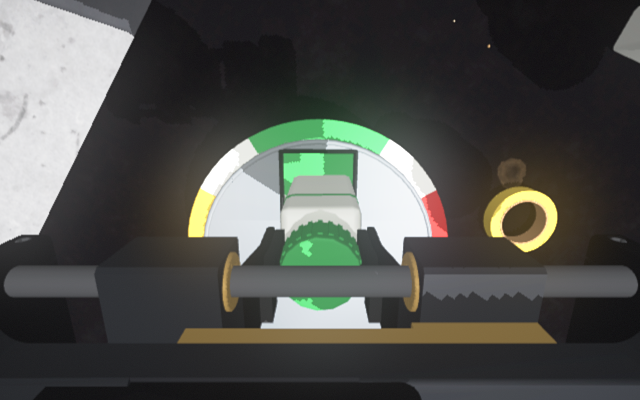

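```bash
python3 - <<'E'
from h import *
c=ctrl.calibration('wrist');s=ctrl.get_state();Rt=R.from_rotvec(s['tool_rot']).as_matrix()
im=cv2.imread('pics/v_w.png');cv2.imwrite('pics/v_wz.png',cv2.resize(im[110:240,240:400],None,fx=4.5,fy=4.5,interpolation=cv2.INTER_NEAREST))
a,b=ray(c,279,151,.074),ray(c,358,151,.074);m=(a+b)/2
print(np.linalg.norm(a-b),Rt.T@(m-s['position']))
e=b-a;print(np.degrees(np.arctan2(e[1],e[0])), 'in tool: centre x', (Rt.T@(m-s['position']))[0]-.031)
for u in(290,352): print('bottle bottom',Rt.T@(ray(c,u,176,.113)-s['position']))
E
```

```text
0.06821576837732067 [ 0.03023548 -0.00227492  0.13957291]
33.96713190763427 in tool: centre x -0.0007645174611706253
bottle bottom [ 0.01714229 -0.02387251  0.10048094]
bottle bottom [0.01712423 0.02344074 0.10061751]
```

View pics/v_wz.png

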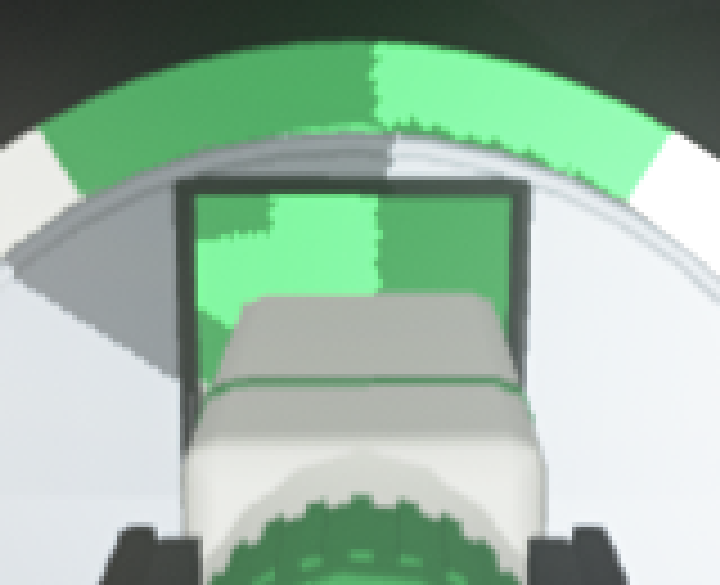

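Request:
{"method": "servo_tool", "body": {
  "series": [
    {"travel": [-0.002,-0.003,0.01],"angular": [0,0,0]},
    {"travel": [0,0,0.015],"angular": [0,0,0]},
    {"travel": [0,0,0],"angular": [0,0,0]},
    {"travel": [0,0,0],"angular": [0,0,0]},
    {"travel": [0,0,0],"angular": [0,0,0]}
  ]
}}

```text
time: 26.2
position: [0.5222, -0.079, 0.189]
tool_rot: [1.477, 2.772, 0.006]
ft_force: [-0.6, -0.4, -1.8]
grip_width: 0.432
```

```bash
python3 t.py .5223 -.0811 .21; python3 - <<'E'
from h import *
c=ctrl.calibration('wrist');s=ctrl.get_state();Rt=R.from_rotvec(s['tool_rot']).as_matrix()
c,im=get('wrist','w_w.png')
cv2.imwrite('pics/w_wz.png',cv2.resize(im[100:240,240:400],None,fx=4,fy=4,interpolation=cv2.INTER_NEAREST))
_,im=get('scene','w_s.png');cv2.imwrite('pics/w_sz.png',cv2.resize(im[150:250,300:400],None,fx=6,fy=6,interpolation=cv2.INTER_NEAREST))
E
```

```text
t 26.2 pos [ 0.5222 -0.079   0.189 ] j [-0.14   0.086  0.256  1.823 -0.027  1.233  0.716] F [-0.6 -0.4 -1.8] w 0.432
[[-0.558  0.83   0.002]
 [ 0.83   0.558  0.003]
 [ 0.002  0.003 -1.   ]]
x yaw 123.89 y yaw 33.89 travel [-0.0018 -0.001  -0.021 ]
```

View pics/w_wz.png

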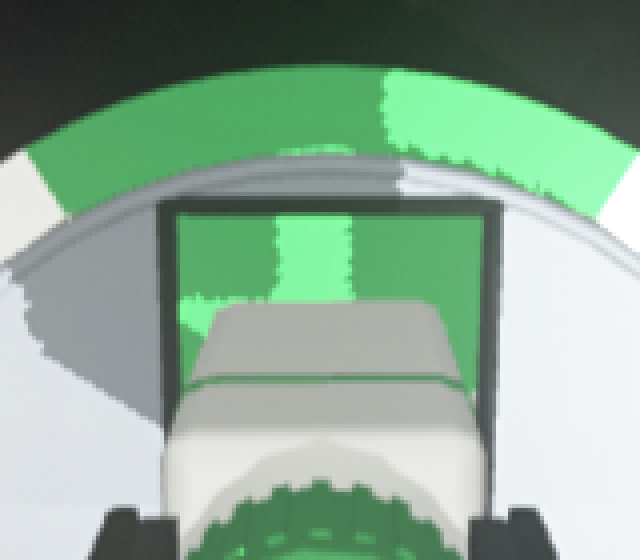

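View pics/w_sz.png

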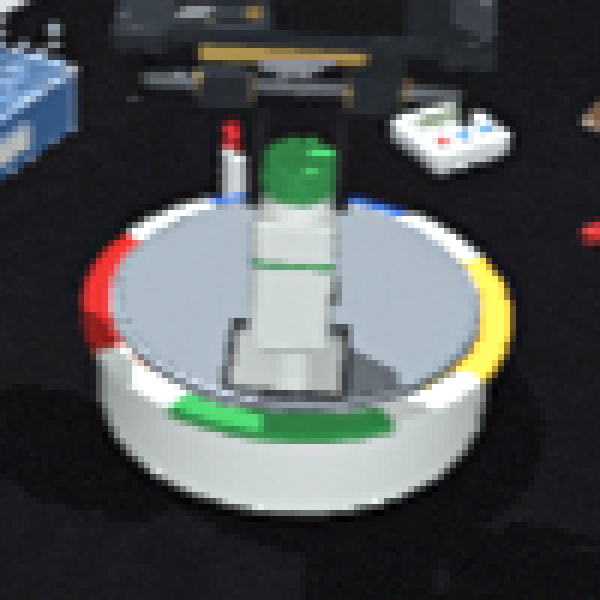

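```bash
python3 - <<'E'
from h import *
c=ctrl.calibration('wrist');s=ctrl.get_state();Rt=R.from_rotvec(s['tool_rot']).as_matrix()
f=lambda u,v:(240+(u+.5)/4-.5,100+(v+.5)/4-.5)
for n,p,z in(('openL',(178,215),.074),('openR',(485,215),.074),('botL',(213,302),.090),('botR',(440,302),.090)):print(n,(Rt.T@(ray(c,*f(*p),z)-s['position'])).round(4))
E
```

```text
openL [ 0.0322 -0.0294  0.1151]
openR [0.0322 0.0314 0.1153]
botL [ 0.0182 -0.0216  0.0991]
botR [0.0182 0.0215 0.0993]
```

Request:
{"method": "servo_tool", "body": {
  "series": [
    {"travel": [0.002,0,0],"angular": [0,0,0]},
    {"travel": [0,0,0.008],"angular": [0,0,0]},
    {"travel": [0,0,0.012],"angular": [0,0,0]},
    {"travel": [0,0,0.005],"angular": [0,0,0]},
    {"travel": [0,0,0],"angular": [0,0,0]}
  ]
}}

```text
time: 26.8
position: [0.5198, -0.0771, 0.1619]
tool_rot: [-1.476, -2.77, -0.003]
ft_force: [0.1, -0.2, -1.6]
grip_width: 0.43
```

```bash
python3 t.py .5223 -.0811 .1125; python3 - <<'E'
from h import *
c,im=get('wrist','x_w.png')
cv2.imwrite('pics/x_wz.png',cv2.resize(im[80:240,220:420],None,fx=4,fy=3.7,interpolation=cv2.INTER_NEAREST))
E
```

```text
t 26.8 pos [ 0.5198 -0.0771  0.1619] j [-0.14   0.105  0.255  1.86  -0.032  1.182  0.717] F [ 0.1 -0.2 -1.6] w 0.43
[[-0.558  0.83  -0.002]
 [ 0.83   0.558  0.003]
 [ 0.004  0.    -1.   ]]
x yaw 123.89 y yaw 33.89 travel [-0.0049 -0.0001  0.0493]
```

View pics/x_wz.png

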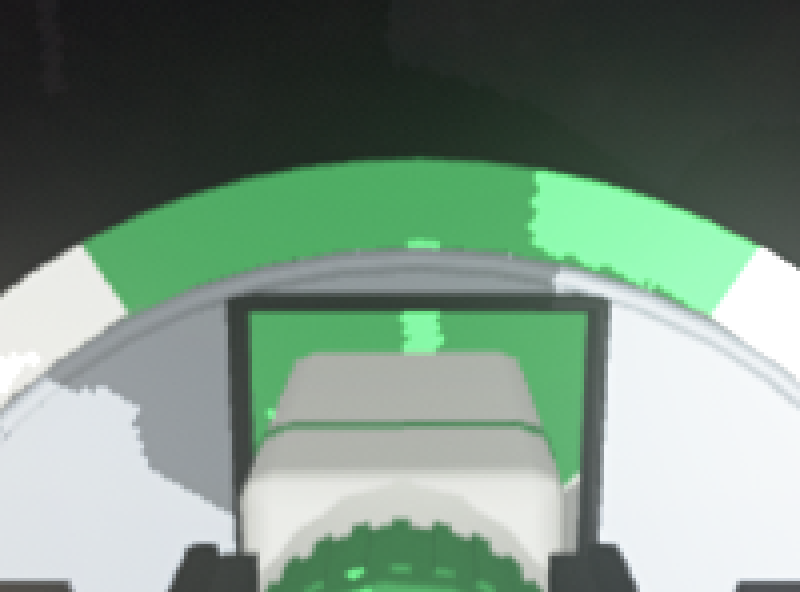

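Request:
{"method": "servo_tool", "body": {
  "series": [
    {"travel": [-0.001,0.001,0.01],"angular": [0,0,0]},
    {"travel": [0,0,0.012],"angular": [0,0,0]},
    {"travel": [0,0,0.01],"angular": [0,0,0]},
    {"travel": [0,0,0.006],"angular": [0,0,0]},
    {"travel": [0,0,0],"angular": [0,0,0]}
  ]
}}

```text
time: 27.35
position: [0.5213, -0.0773, 0.1241]
tool_rot: [-1.476, -2.77, -0.003]
ft_force: [0.1, -0.3, -0.2]
grip_width: 0.424
```

Request:
{"method": "servo_tool", "body": {
  "series": [
    {"travel": [0,0,0.003],"angular": [0,0,0]},
    {"travel": [0,0,0],"angular": [0,0,0]}
  ]
}}

```text
time: 27.55
position: [0.5223, -0.0774, 0.1225]
tool_rot: [-1.477, -2.772, -0.005]
ft_force: [0.0, 0.4, 0.2]
grip_width: 0.432
```

Request:
{"method": "servo_tool", "body": {
  "series": [
    {"travel": [0,0,0.004],"angular": [0,0,0]},
    {"travel": [0,0,0.002],"angular": [0,0,0]},
    {"travel": [0,0,0],"angular": [0,0,0]}
  ]
}}

```text
time: 27.85
position: [0.522, -0.0773, 0.1162]
tool_rot: [-1.477, -2.772, -0.005]
ft_force: [0.0, -0.8, -1.2]
grip_width: 0.429
```

Request:
{"method": "servo_tool", "body": {
  "series": [
    {"travel": [0,0,0.002],"angular": [0,0,0]},
    {"travel": [0,0,0],"angular": [0,0,0]}
  ]
}}

```text
time: 28.05
position: [0.5222, -0.0773, 0.1143]
tool_rot: [-1.477, -2.772, -0.005]
ft_force: [0.3, 0.7, -0.6]
grip_width: 0.425
```

Request:
{"method": "servo_tool", "body": {
  "series": [
    {"travel": [0,0,0.002],"angular": [0,0,0]},
    {"travel": [0,0,0],"angular": [0,0,0]}
  ]
}}

```text
time: 28.25
position: [0.5221, -0.0773, 0.1123]
tool_rot: [-1.477, -2.772, -0.005]
ft_force: [0.2, 0.4, 0.2]
grip_width: 0.427
```

Request:
{"method": "servo_tool", "body": {
  "series": [
    {"travel": [0,0,0.0015],"angular": [0,0,0]},
    {"travel": [0,0,0],"angular": [0,0,0]}
  ]
}}

```text
time: 28.45
position: [0.5225, -0.0774, 0.1115]
tool_rot: [-1.477, -2.773, -0.006]
ft_force: [-1.0, -0.5, 3.5]
grip_width: 0.429
```

Request:
{"method": "servo_tool", "body": {
  "series": [
    {"travel": [0,0,0.001],"angular": [0,0,0]},
    {"travel": [0,0,0],"angular": [0,0,0]}
  ]
}}

```text
time: 28.65
position: [0.5229, -0.0774, 0.1114]
tool_rot: [1.477, 2.772, 0.006]
ft_force: [-0.9, 1.3, 7.9]
grip_width: 0.425
```

Request:
{"method": "servo_tool", "body": {
  "series": [
    {"travel": [0,0,-0.001],"angular": [0,0,0]},
    {"travel": [0,0,0],"angular": [0,0,0]}
  ]
}}

```text
time: 28.85
position: [0.5226, -0.0773, 0.1115]
tool_rot: [1.477, 2.772, 0.006]
ft_force: [-0.4, 0.1, 4.2]
grip_width: 0.433
```

Request:
{"method": "servo_tool", "body": {
  "series": [
    {"travel": [0,0,0],"angular": [0,0,0]},
    {"travel": [0,0,0],"angular": [0,0,0]},
    {"travel": [0,0,0],"angular": [0,0,0]},
    {"travel": [0,0,0],"angular": [0,0,0]},
    {"travel": [0,0,0],"angular": [0,0,0]}
  ],
  "claw": 0.065
}}

```text
time: 29.35
position: [0.5222, -0.0773, 0.1108]
tool_rot: [-1.477, -2.772, -0.005]
ft_force: [-0.9, -0.3, -0.4]
grip_width: 0.729
```

Request:
{"method": "servo_tool", "body": {
  "series": [
    {"travel": [0,0,-0.01],"angular": [0,0,0]},
    {"travel": [0,0,-0.03],"angular": [0,0,0]},
    {"travel": [0,0,-0.04],"angular": [0,0,0]},
    {"travel": [0,0,-0.04],"angular": [0,0,0]},
    {"travel": [0,0,0],"angular": [0,0,0]}
  ]
}}

```text
time: 29.85
position: [0.5256, -0.0783, 0.2381]
tool_rot: [1.473, 2.763, 0.014]
ft_force: [0.4, -0.5, 0.1]
grip_width: 0.748
```

Request:
{"method": "servo_tool", "body": {
  "series": [
    {"travel": [-0.04,0,0],"angular": [0,0,0]},
    {"travel": [-0.04,0,0],"angular": [0,0,0]},
    {"travel": [-0.02,0,0],"angular": [0,0,0]},
    {"travel": [0,0,0],"angular": [0,0,0]}
  ]
}}

```text
time: 30.25
position: [0.5782, -0.1642, 0.2305]
tool_rot: [1.484, 2.769, 0.002]
ft_force: [0.6, 0.7, 0.0]
grip_width: 0.744
```

```bash
python3 t.py .5223 -.0811 .1125; python3 - <<'E'
from h import *
_,w=get('wrist','y_w.png');_,s=get('scene','y_s.png');_,t=get('top','y_t.png')
cv2.imwrite('pics/y_z.png',np.hstack([cv2.resize(s[150:250,300:400],(400,400),interpolation=cv2.INTER_NEAREST),cv2.resize(t[150:270,290:410],(400,400),interpolation=cv2.INTER_NEAREST)]))
E
```

```text
t 30.25 pos [ 0.5782 -0.1642  0.2305] j [-0.048  0.22   0.329  1.596 -0.074  1.337  0.879] F [0.6 0.7 0. ] w 0.744
[[-0.554  0.833  0.001]
 [ 0.833  0.554  0.001]
 [ 0.     0.001 -1.   ]]
x yaw 123.63 y yaw 33.63 travel [ 0.1001 -0.0007  0.118 ]
```

View pics/y_z.png

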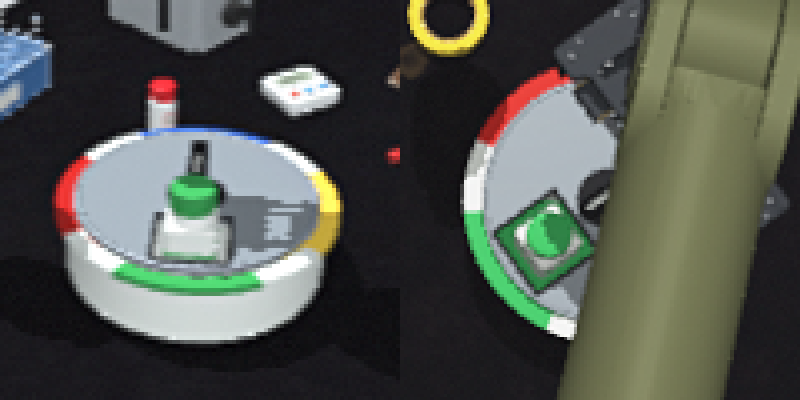

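View pics/y_w.png

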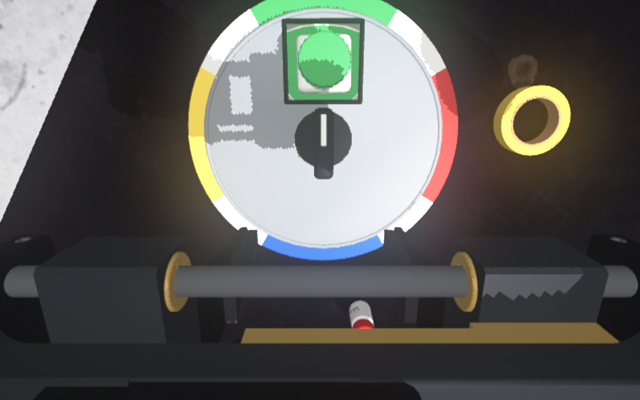

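```bash
python3 - <<'E'
from bench import ctrl
print(ctrl.close_job())
E
```

```text
the job is handed in; nothing more can be done
None
```

I handed the job in at about 30.4 s of the 72 s allowed; it reports no verdict.

**What I did:**
- Pinched the knob and turned the cover about 106° clockwise onto the green compartment, then let go.
- Gripped the lying bottle with the tool tilted, stood it upright on the free worktop and released it.
- Took hold of it again by the cap, lowered it through the opening to the floor (about 8 N on contact at the most) and released it.

**Last checks:**
- **Bottle:** The final wrist, scene and top pictures show it upright and centred in the opening. The tool height at floor contact (0.1115 m) matches the 12 mm floor.
- **Opening:** My last measurement, before the insertion, had it about 1–2° (1–2 mm) from the middle of green. In the final pictures it still looks lined up.
- **Other things:** The arm was clear of everything and the force reading was near zero. The tape, vial and timer look unmoved. The spare bottle and beaker were not measured again, nor the marker, but nothing touched them that I could see.

**What disagreed:**
- The wrist and top cameras differed by 2–5 mm on where the opening's centre was. I split the difference, and the bottle went in without touching the edge.
- One early transfer with the gripper empty stopped short of its commanded path, and I finished it in the next move.

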